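# Sort soft cushion mounts from firm ones by feel

### The arm

A 6-joint arm with a two-finger parallel gripper is mounted at the origin on a cart in front of the work surface, level with it; the furniture and walls round the work are solid. World frame = base frame: x ahead of the robot, y to its left, z up, the work surface at z = 0. Lengths are in mm, angles in rad, forces in N, time in s.
With the tool pointing down it reaches from about 350 to 1000 mm from the base axis. Payload 7.1 kg.
Tool frame: the origin (TCP) lies midway between the tips of the shut fingers; the grasp point (between the pads) lies 19 mm behind it (grasp_offset is the distance from the TCP to the grasp point, in mm); z points along the fingers, y is the direction in which the jaws open and shut (so a half turn about z gives the same grasp; the last joint's range is limited). The gripper opens to 85 mm and grips with 20 to 120 N. Pads are 22 mm wide; open, the fingers measure 114 mm over their backs; the gripper's body (76 mm by 85 mm) begins 54 mm behind the grasp point. The pads swing forward as they close: fully open they stand 13 mm farther back than shut.
Start: joints at [-1.254, 0.423, 1.63, -0, 1.089, -0.019], TCP at [205.97, -590.069, 231.319] pointing down, gripper open.
Joint ranges: [-3, 3], [-0.9, 2.11], [0.09, 2.58], [-1.31, 4.45], [0.11, 2.69], [-2.54, 2.54]. Speed limits (rad/s): [2.39, 2.39, 3.01, 3.14, 3.14, 3.14].

### API

Orientations are given as a 3x3 rotation matrix whose columns are the frame's x, y, z axes.
In Python, from bench import * gives the robot as it stands. The module is installed in compiled form; this text tells all that it offers.
- The arm moves only by the tool apply_moves, never from a script. Its arguments are lists of equal length, an entry for each row: "dp": the shift along the tool's x, y, z in cm, a list of three; "twist": the turn, a rotation vector about the tool's x, y, z in degrees, a list of three; "fingers": the closure, from 0 (fully open) to 1 (shut). A call has 1 to 10 rows; each row shifts and turns the commanded pose from where the row before left it, along the tool's axes as they then stand; what a row does not reach is not made up. A row lasts 1/8 s, in which the tool goes at most 62.5 mm and 10.7 degrees, less where a joint would pass 70% of its speed; a pose out of reach is approached as far as the arm can. A call is refused whole if a number of a shift passes 6.25 or a number of a turn 10.7, either way. A call with a gripper value outside its range is refused whole. The fingers move at their own pace and stop on an object; "newtons" is the grip in N (left out, the last holds). Time passes only in rows, so rows that do not move let the fingers close. It gives the time, the measured TCP pose, the force and the opening at its end, in the units of the state.
- state(): the state, without advancing time (a new reading comes with each control period).
- read_camera(name): name is "side" or "top" or "wrist"; returns a dict with "image" (420x560x3 uint8, blue, green, red), "fov_y" (degrees; the focal length in pixels is half the picture's height over the tangent of half this angle, whatever the lens; pixels are square), "cx", "cy" (the principal point, pixels), "k1" (the pictures are not rectified: a ray, as slopes to the right and down, at radius r is drawn at 1 + k1 r^2 times it, then the intrinsics apply), "cam_to_world" (4x4, takes a point from camera to world coordinates). Camera axes: x right, y up, looking along -z (the intrinsics and any distortion apply to the point x, -y, -z); pixel columns grow to the right and rows downward; lengths in mm; the calibration is good to about 2 mm. A picture is of the moment at which its call begins. There is no depth.
- hand_in(): hands the job in, once; it reports no verdict.
The state is a dict: "time_s": time; "q": joint angles; "joint_velocities": joint speeds; "tau": joint torques, N m; "eef_pos": TCP position; "tool_rot": TCP orientation; "contact_force": force on the tool from outside, world axes, zero at the start; "torque": the same for the moment, N m; "width": opening from 0.0 (shut) to 1.0 (fully open).
Only numpy, scipy, OpenCV 4.12 (cv2) and the standard library are available. Lean on these libraries where they do the work, as an engineer would, in place of code of your own. Each camera call takes 0.05 s, during which the arm holds its last target.

### The job

Three cushion mounts for the balance table look alike, but at least one has gone soft and at least one is still firm. Feel each one by squeezing it lightly between the fingers from end plate to end plate (never more than 20 N), then set every soft one in the steel instrument tray and seat every firm one upright between the fences of a rack seat, one to a seat, fully down. Set them down gently and leave everything else on the bench where it is.

Things in the scene. Friction and masses are not known exactly. Their poses are not given: they have to be found in the camera images.
- mount_1: Cushion mount: two square aluminium end plates on a black rubber core, 40 mm long (its y, along the core), 34 wide, 34 high, 80 g. Origin: centre of underside, z up. Pressed along y, one sprung end plate gives up to 6 mm: a firm mount about 6 N per mm (1 to 2 mm at 8 N), a soft one about 0.5 N per mm (all 6 mm at 3 N, then stops). Which it is cannot be seen. A grip over 20 N spoils it.
- mount_2: Cushion mount: two square aluminium end plates on a black rubber core, 40 mm long (its y, along the core), 34 wide, 34 high, 80 g. Origin: centre of underside, z up. Pressed along y, one sprung end plate gives up to 6 mm: a firm mount about 6 N per mm (1 to 2 mm at 8 N), a soft one about 0.5 N per mm (all 6 mm at 3 N, then stops). Which it is cannot be seen. A grip over 20 N spoils it.
- mount_3: Cushion mount: two square aluminium end plates on a black rubber core, 40 mm long (its y, along the core), 34 wide, 34 high, 80 g. Origin: centre of underside, z up. Pressed along y, one sprung end plate gives up to 6 mm: a firm mount about 6 N per mm (1 to 2 mm at 8 N), a soft one about 0.5 N per mm (all 6 mm at 3 N, then stops). Which it is cannot be seen. A grip over 20 N spoils it.
- mount_1_cap (a joint): How far the sprung end plate of this mount is pressed in, m: 0 free, 0.006 fully in. It grows as the mount is squeezed.
- mount_2_cap (a joint): How far the sprung end plate of this mount is pressed in, m: 0 free, 0.006 fully in. It grows as the mount is squeezed.
- mount_3_cap (a joint): How far the sprung end plate of this mount is pressed in, m: 0 free, 0.006 fully in. It grows as the mount is squeezed.
- rack: Fixed grey rack: base plate 66 mm (x) by 224 mm (y), 6 mm thick, carrying two seats in line along its y, at y = -55 and +55 mm. Each seat is a pair of low steel fences. Origin: centre of the underside, on the bench.
- rack_seat_1 (a point): Floor centre of one rack seat, 6 mm above the bench, midway between its fences: inner faces 38 mm apart in x, 28 mm long in y, 13 mm high above the floor, then lips flaring outward to 20 mm. A mount (34 wide, 40 long) sits between them, y along the rack's y, either way round; its end plates lie beyond the fences' ends, so fingers on them clear the fences.
- rack_seat_2 (a point): Floor centre of one rack seat, 6 mm above the bench, midway between its fences: inner faces 38 mm apart in x, 28 mm long in y, 13 mm high above the floor, then lips flaring outward to 20 mm. A mount (34 wide, 40 long) sits between them, y along the rack's y, either way round; its end plates lie beyond the fences' ends, so fingers on them clear the fences.
- tray: The fixed steel instrument tray, 117 mm (x) by 261 mm (y), inner floor about 102 by 246 mm and 2 mm above the bench, rim 18 mm high. Origin: centre of its underside; long axis is its y. Room for two mounts, 110 mm apart, each held by its end plates.
- cal_weight: Bystander: brass calibration weight, 23 mm across, 48 mm high; origin at the centre of its underside.
- pipe_union: Bystander: steel pipe union lying down, 23 x 52 x 20 mm; origin at the centre of its underside.
- petri_dish: Bystander: open glass petri dish, 71 mm across, 15 mm high; origin at the centre of its underside.
- calculator: Bystander: pocket calculator lying flat, 125 x 72 x 15 mm; origin at the centre of its underside.
- marker: Bystander: black marker lying down, 16 x 128 x 14 mm; origin at the centre of its underside.
- vial_1: Bystander: small vial with a black cap, 27 mm across, 58 mm high; origin at the centre of its underside.
- vial_5: Bystander: small vial with a white cap, 27 mm across, 58 mm high; origin at the centre of its underside.
Things that resemble listed ones, but are neither listed nor needed, are in the scene too. Leave any pink look-alike of the mount_1 alone. Leave any purple look-alike of the mount_2 alone.

How it is judged (in metres and radians):
At the end, for the whole second after the job is handed in: Soft mounts lie in the tray, origin inside the rim. Firm mounts are in the rack, one to a seat: origin within 12 mm sideways of the seat's centre and under 4 mm above the base plate, upright within 0.1 rad, y axis along the rack's within 0.2 rad either way round. All at rest ((((horizontal distance between mount_1 and rack_seat_1 below 0.012 m or horizontal distance between mount_1 and rack_seat_2 below 0.012 m) and z of mount_1 in the frame of rack below 0.01 m and angle between mount_1's own z axis and vertical below 0.1 rad and angle between the y axis of mount_1 and the y axis of rack, either way round below 0.2 rad) or (x of mount_1 in the frame of tray between -0.05 and 0.05 m and y of mount_1 in the frame of tray between -0.122 and 0.122 m and z of mount_1 in the frame of tray below 0.04 m)) and (((horizontal distance between mount_2 and rack_seat_1 below 0.012 m or horizontal distance between mount_2 and rack_seat_2 below 0.012 m) and z of mount_2 in the frame of rack below 0.01 m and angle between mount_2's own z axis and vertical below 0.1 rad and angle between the y axis of mount_2 and the y axis of rack, either way round below 0.2 rad) or (x of mount_2 in the frame of tray between -0.05 and 0.05 m and y of mount_2 in the frame of tray between -0.122 and 0.122 m and z of mount_2 in the frame of tray below 0.04 m)) and (((horizontal distance between mount_3 and rack_seat_1 below 0.012 m or horizontal distance between mount_3 and rack_seat_2 below 0.012 m) and z of mount_3 in the frame of rack below 0.01 m and angle between mount_3's own z axis and vertical below 0.1 rad and angle between the y axis of mount_3 and the y axis of rack, either way round below 0.2 rad) or (x of mount_3 in the frame of tray between -0.05 and 0.05 m and y of mount_3 in the frame of tray between -0.122 and 0.122 m and z of mount_3 in the frame of tray below 0.04 m)) and ((x of mount_1 in the frame of tray between -0.05 and 0.05 m and y of mount_1 in the frame of tray between -0.122 and 0.122 m and z of mount_1 in the frame of tray below 0.04 m) or (x of mount_2 in the frame of tray between -0.05 and 0.05 m and y of mount_2 in the frame of tray between -0.122 and 0.122 m and z of mount_2 in the frame of tray below 0.04 m) or (x of mount_3 in the frame of tray between -0.05 and 0.05 m and y of mount_3 in the frame of tray between -0.122 and 0.122 m and z of mount_3 in the frame of tray below 0.04 m)) and (((horizontal distance between mount_1 and rack_seat_1 below 0.012 m or horizontal distance between mount_1 and rack_seat_2 below 0.012 m) and z of mount_1 in the frame of rack below 0.01 m and angle between mount_1's own z axis and vertical below 0.1 rad and angle between the y axis of mount_1 and the y axis of rack, either way round below 0.2 rad) or ((horizontal distance between mount_2 and rack_seat_1 below 0.012 m or horizontal distance between mount_2 and rack_seat_2 below 0.012 m) and z of mount_2 in the frame of rack below 0.01 m and angle between mount_2's own z axis and vertical below 0.1 rad and angle between the y axis of mount_2 and the y axis of rack, either way round below 0.2 rad) or ((horizontal distance between mount_3 and rack_seat_1 below 0.012 m or horizontal distance between mount_3 and rack_seat_2 below 0.012 m) and z of mount_3 in the frame of rack below 0.01 m and angle between mount_3's own z axis and vertical below 0.1 rad and angle between the y axis of mount_3 and the y axis of rack, either way round below 0.2 rad)) and linear speed of each of mount_1, mount_2, mount_3 below 0.02 m/s); the robot touches nothing.
It fails at once if a soft mount is put into a rack seat (it gives far under a permitted grip there) (((horizontal distance between mount_1 and rack_seat_1 below 0.03 m or horizontal distance between mount_1 and rack_seat_2 below 0.03 m) and z of mount_1 in the frame of rack below 0.03 m and value of joint mount_1_cap above 0.0037 m) or ((horizontal distance between mount_2 and rack_seat_1 below 0.03 m or horizontal distance between mount_2 and rack_seat_2 below 0.03 m) and z of mount_2 in the frame of rack below 0.03 m and value of joint mount_2_cap above 0.0037 m) or ((horizontal distance between mount_3 and rack_seat_1 below 0.03 m or horizontal distance between mount_3 and rack_seat_2 below 0.03 m) and z of mount_3 in the frame of rack below 0.03 m and value of joint mount_3_cap above 0.0037 m)).
It fails at once if a firm mount is put into the tray (it hardly gives under the grip there) ((x of mount_1 in the frame of tray between -0.05 and 0.05 m and y of mount_1 in the frame of tray between -0.122 and 0.122 m and z of mount_1 in the frame of tray below 0.03 m and ((contact force between the fingers and mount_1 above 5 N and value of joint mount_1_cap below 0.0008 m) or (contact force between the fingers and mount_1 above 10 N and value of joint mount_1_cap below 0.0035 m))) or (x of mount_2 in the frame of tray between -0.05 and 0.05 m and y of mount_2 in the frame of tray between -0.122 and 0.122 m and z of mount_2 in the frame of tray below 0.03 m and ((contact force between the fingers and mount_2 above 5 N and value of joint mount_2_cap below 0.0008 m) or (contact force between the fingers and mount_2 above 10 N and value of joint mount_2_cap below 0.0035 m))) or (x of mount_3 in the frame of tray between -0.05 and 0.05 m and y of mount_3 in the frame of tray between -0.122 and 0.122 m and z of mount_3 in the frame of tray below 0.03 m and ((contact force between the fingers and mount_3 above 5 N and value of joint mount_3_cap below 0.0008 m) or (contact force between the fingers and mount_3 above 10 N and value of joint mount_3_cap below 0.0035 m)))).
It fails at once if a mount is squeezed with a grip of more than 20 N (contact force between the fingers and mount_1 above 40 N or contact force between the fingers and mount_2 above 40 N or contact force between the fingers and mount_3 above 40 N).
It fails at once if a mount is slammed or pressed on the rack or tray with more than 30 N (contact force between any of mount_1, mount_2, mount_3 and rack above 30 N or contact force between any of mount_1, mount_2, mount_3 and tray above 30 N).
It fails at once if a bystander is moved by more than 20 mm (distance of any of cal_weight, pipe_union, petri_dish, calculator, marker, vial_1, vial_5 from where it was at the start of the episode above 0.02 m).
It also fails if it takes over 64 s, if anything falls off the work surface, if the arm or the gripper's body presses on something with over 40 N, if the wrist force passes 120 N, or if a joint passes its speed limit or range.

## Working session

There is one attempt and no reset: what is moved stays moved. The work goes in short steps, Python scripts to look and compute and a tool call to move; the robot and the scene stay as the last step left them, time stands still between calls to the robot, and variables do not carry over. Pictures are saved under pics/ and viewed, and the job is handed in when it is done.

Besides the shell and the picture viewer there is one more tool, called as name(argument=value, ...) on one line, values as JSON. apply_moves: Moves the arm, as the interface text tells. Its arguments: {"type":"object","properties":{"dp":{"type":"array"},"twist":{"type":"array"},"fingers":{"type":"array"},"newtons":{"type":"number"}},"required":["dp","twist","fingers"]}

```bash
mkdir -p pics; cat > h.py <<'E'
from bench import *
import numpy as np, cv2
def snap(n,tag):
    c=read_camera(n); cv2.imwrite(f'pics/{tag}.png',c['image']); np.save(f'pics/{tag}.npy',c,allow_pickle=True); return c
def load(tag): return np.load(f'pics/{tag}.npy',allow_pickle=True).item()
def foc(c): return c['image'].shape[0]/2/np.tan(np.radians(c['fov_y'])/2)
def ray(c,u,v):
    f=foc(c); K=np.array([[f,0,c['cx']],[0,f,c['cy']],[0,0,1]],float)
    p=cv2.undistortPoints(np.array([[[u,v]]],float),K,np.array([c['k1'],0,0,0.]),None,None)[0,0]
    M=np.array(c['cam_to_world']); return M[:3,3],M[:3,:3]@np.array([p[0],-p[1],-1])
def pt(c,u,v,z):
    o,d=ray(c,u,v); return o+d*(z-o[2])/d[2]
def proj(c,P):
    M=np.array(c['cam_to_world']); q=M[:3,:3].T@(np.array(P,float)-M[:3,3]); x,y=q[0]/-q[2],-q[1]/-q[2]
    s=1+c['k1']*(x*x+y*y); f=foc(c); return c['cx']+f*x*s,c['cy']+f*y*s
E
python3 - <<'E'
from h import *
s=state(); print(s)
for n in ['side','top','wrist']:
    c=snap(n,n+'0'); print(n,c['fov_y'],c['cx'],c['cy'],c['k1'],np.round(c['cam_to_world'],3).tolist())
E
```

```text
{'time_s': 0.0, 'q': array([-1.25398844e+00,  4.23803630e-01,  1.63067310e+00, -3.36079178e-06,
        1.08857464e+00, -1.90096933e-02]), 'joint_velocities': array([-5.71396484e-05,  1.06168098e-03,  1.85446130e-03, -9.97200480e-04,
       -2.79485907e-04, -4.82614336e-04]), 'tau': array([-1.63259632e-03, -5.57381701e+01, -2.81742561e+01, -1.37378711e-04,
        7.13641828e-03, -9.88692754e-07]), 'eef_pos': array([ 205.81719142, -589.58253878,  230.57555008]), 'tool_rot': array([[ 9.44140690e-01,  3.29542332e-01, -4.57268382e-04],
       [ 3.29542649e-01, -9.44139674e-01,  1.38518908e-03],
       [ 2.47532203e-05, -1.45850281e-03, -9.99998936e-01]]), 'contact_force': array([ 0.12562956, -0.80194206,  0.64403377]), 'torque': array([-0.01997884, -0.02791661,  0.03434734]), 'width': 1.0004292727510888}
side 46.75575809921531 280.5752215899632 210.97203590157267 0.007554758460277233 [[0.959, 0.141, -0.246, 203.35], [-0.284, 0.518, -0.807, -1083.605], [0.014, 0.844, 0.537, 751.901], [0.0, 0.0, 0.0, 1.0]]
top 46.1577635287927 274.4518320674499 216.11898218672223 -0.03556038901834902 [[-0.002, 0.998, -0.07, 411.262], [-1.0, -0.003, -0.024, -38.024], [-0.024, 0.07, 0.997, 1599.252], [0.0, 0.0, 0.0, 1.0]]
wrist 58.38607993260312 275.6796558748236 208.02877474713054 -0.0966891323915788 [[0.33, 0.908, 0.259, 271.359], [-0.944, 0.318, 0.09, -567.65], [-0.001, -0.274, 0.962, 372.635], [0.0, 0.0, 0.0, 1.0]]
```

View pics/top0.png

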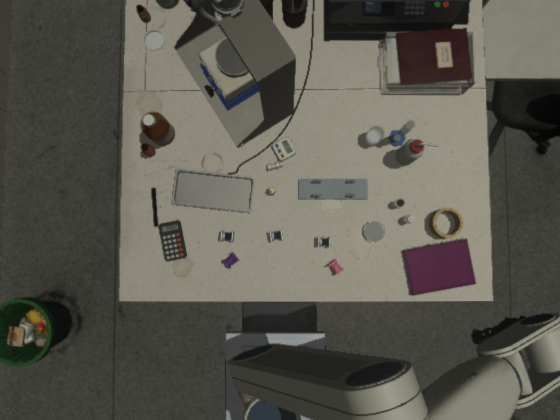

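View pics/side0.png

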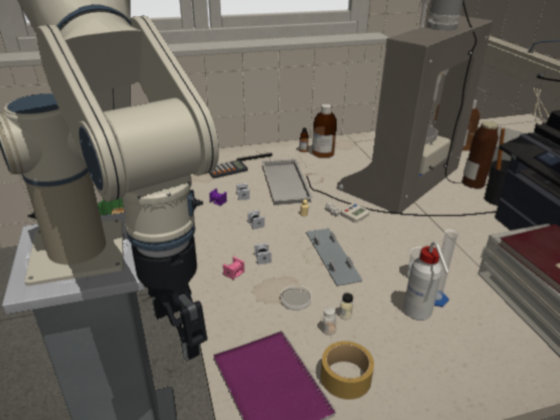

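View pics/wrist0.png

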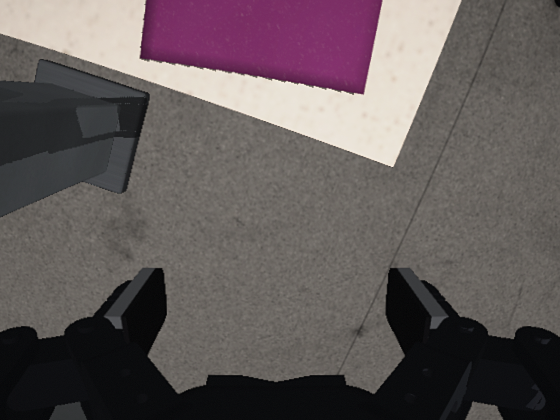

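The top view shows three grey mounts at about (227,236), (276,236) and (322,241). The look-alikes are purple at (231,260) and pink at (335,267). The tray is at (213,190) and the rack at (333,189). Next I'll take close crops.

```bash
python3 - <<'E'
from h import *
c=load('top0'); im=c['image']
a=cv2.resize(im[220:280,210:350],None,fx=5.7,fy=5.7,interpolation=cv2.INTER_CUBIC); cv2.imwrite('pics/ct1.png',a)
a=cv2.resize(im[160:220,165:375],None,fx=3.8,fy=3.8,interpolation=cv2.INTER_CUBIC); cv2.imwrite('pics/ct2.png',a)
s=load('side0')['image']
a=cv2.resize(s[140:290,200:370],None,fx=4,fy=4,interpolation=cv2.INTER_CUBIC); cv2.imwrite('pics/cs1.png',a)
for n,u,v,z in [('m1',227,236,34),('m2',276,236,34),('m3',322,241,34),('tray',213,190,2),('rack',333,189,6),('purple',231,260,30),('pink',335,267,30),('calc',172,240,10),('dish',374,231,10)]:
    print(n,np.round(pt(c,u,v,z),0))
E
```

```text
m1 [458. 150.  34.]
m2 [457.  -6.  34.]
m3 [ 441. -151.   34.]
tray [609. 201.   2.]
rack [ 610. -191.    6.]
purple [382. 138.  30.]
pink [ 359. -192.   30.]
calc [446. 332.  10.]
dish [ 473. -320.   10.]
```

View pics/ct1.png

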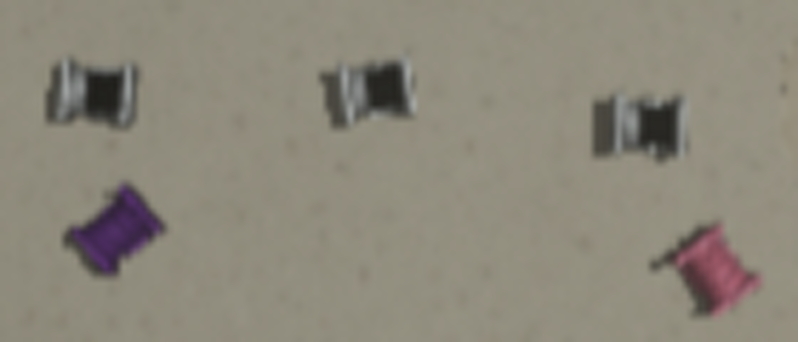

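View pics/ct2.png

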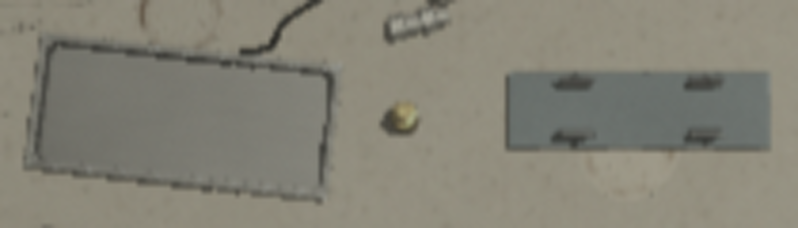

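View pics/cs1.png

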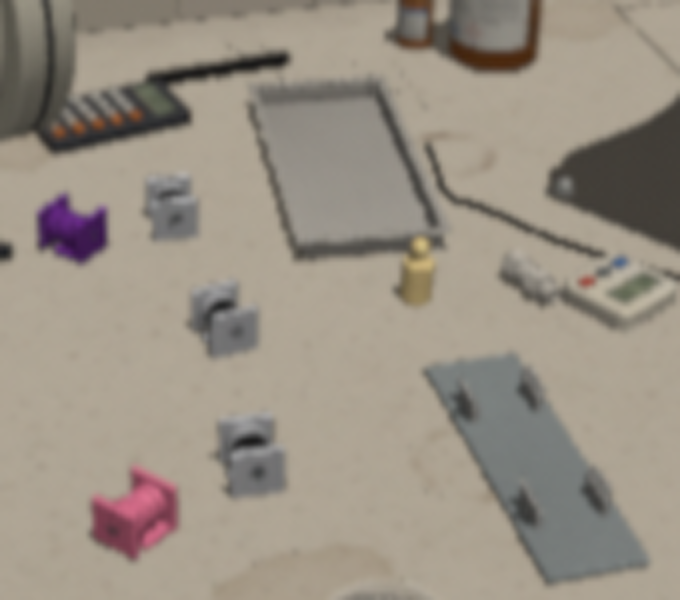

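```bash
cat >> h.py <<'E'
def yawof(R): return np.degrees(np.arctan2(R[1,0],R[0,0]))
def go(x,y,z,yaw=0.):
    s=state(); R=s['tool_rot']; d=np.array([x,y,z])-s['eef_pos']
    from scipy.spatial.transform import Rotation as Ro
    Rt=Ro.from_euler('z',yaw,degrees=True).as_matrix()@np.diag([1,-1,-1.])
    rv=Ro.from_matrix(R.T@Rt).as_rotvec(degrees=True)
    print('t',s['time_s'],'pos',np.round(s['eef_pos'],1),'yaw',round(yawof(R),2),'w',round(s['width'],4),'F',np.round(s['contact_force'],1))
    print(' before-turn dp cm',np.round(R.T@d/10,2),' after-turn dp cm',np.round(Rt.T@d/10,2),'twist',np.round(rv,2))
E
python3 - <<'E'
from h import *
go(480,0,360,0)
E
```

```text
t 0.15 pos [ 205.8 -589.7  230.7] yaw 19.24 w 0.9983 F [-0.6  0.6 -0.2]
 before-turn dp cm [ 45.32 -46.66 -12.87]  after-turn dp cm [ 27.42 -58.97 -12.93] twist [-7.000e-02  1.000e-02  1.924e+01]
```

apply_moves(dp=[[0,0,-6],[0,0,-6],[2.5,-5.4,0],[2.5,-5.4,0],[2.5,-5.4,0],[2.5,-5.4,0],[2.5,-5.4,0],[2.5,-5.4,0],[2.5,-5.4,0],[2.5,-5.4,0]], twist=[[0,0,9.6],[0,0,9.6],[0,0,0],[0,0,0],[0,0,0],[0,0,0],[0,0,0],[0,0,0],[0,0,0],[0,0,0]], fingers=[0,0,0,0,0,0,0,0,0,0])

```text
time_s: 1.4
eef_pos: [406.0, -156.1, 351.4]
tool_rot: [[1.0, 0.0, 0.0], [0.0, -1.0, -0.0], [0.0, 0.0, -1.0]]
contact_force: [0.9, -0.2, -1.3]
width: 1.001
```

```bash
python3 - <<'E'
from h import *
go(480,0,360,0)
E
```

```text
t 1.4 pos [ 406.  -156.1  351.4] yaw 0.02 w 1.0009 F [ 0.9 -0.2 -1.3]
 before-turn dp cm [  7.41 -15.61  -0.86]  after-turn dp cm [  7.4  -15.61  -0.86] twist [ 0.01 -0.02  0.02]
```

apply_moves(dp=[[2.5,-5.2,-0.3],[2.5,-5.2,-0.3],[2.4,-5.2,-0.3],[0,0,0]], twist=[[0,0,0],[0,0,0],[0,0,0],[0,0,0]], fingers=[0,0,0,0])

```text
time_s: 1.9
eef_pos: [480.6, 1.3, 360.3]
tool_rot: [[1.0, 0.006, 0.0], [0.006, -1.0, 0.001], [0.0, -0.001, -1.0]]
contact_force: [-0.9, -1.3, -0.9]
width: 1.002
```

```bash
python3 - <<'E'
from h import *
go(480,0,360,0); snap('wrist','w1')
E
```

```text
t 1.9 pos [480.6   1.3 360.3] yaw 0.33 w 1.0022 F [-0.9 -1.3 -0.9]
 before-turn dp cm [-0.06  0.13  0.03]  after-turn dp cm [-0.06  0.13  0.03] twist [-0.03 -0.01  0.33]
```

View pics/w1.png

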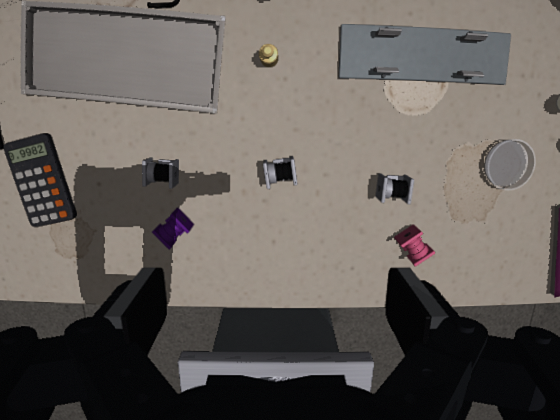

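Wrist view: mounts at (161,171), (280,170) and (395,188), the tray at upper left and the rack at upper right. I'll enlarge these to measure.

```bash
python3 - <<'E'
from h import *
im=load('w1')['image']
def crop(x,y,w,h,f,n): cv2.imwrite(f'pics/{n}.png',cv2.resize(im[y:y+h,x:x+w],None,fx=f,fy=f,interpolation=cv2.INTER_CUBIC))
crop(130,145,60,50,7,'a'); crop(255,145,60,50,7,'b'); crop(368,160,60,50,7,'c')
A=np.hstack([cv2.imread(f'pics/{n}.png') for n in 'ab']); B=np.hstack([cv2.imread('pics/c.png'),np.zeros((350,420,3),np.uint8)])
A=cv2.resize(A,(800,333));cv2.imwrite('pics/mab.png',A)
crop(330,15,190,75,4.2,'rk'); crop(10,0,220,125,3.6,'ty')
E
```

```text
(no output)
```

View pics/a.png

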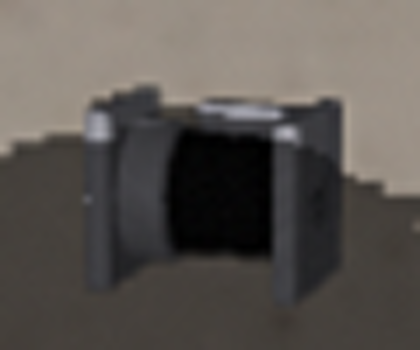

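View pics/b.png

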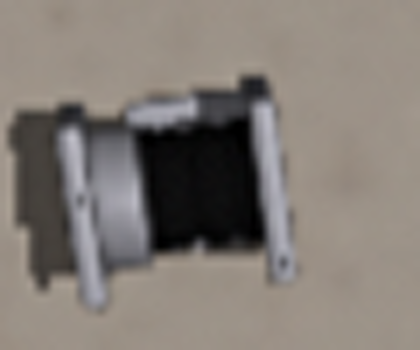

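View pics/c.png

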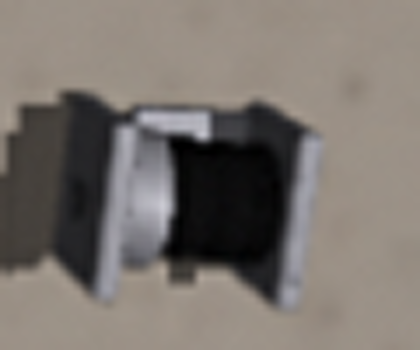

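View pics/rk.png

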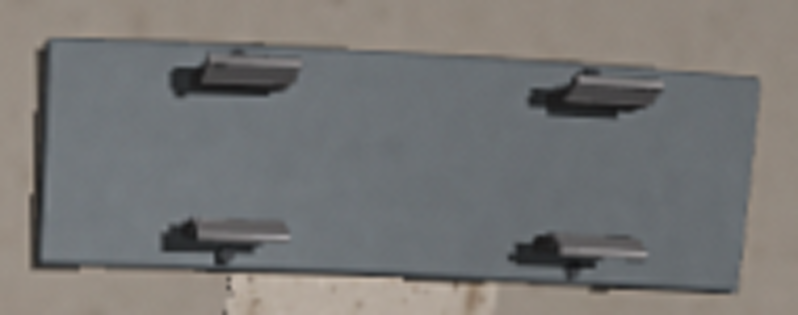

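View pics/ty.png

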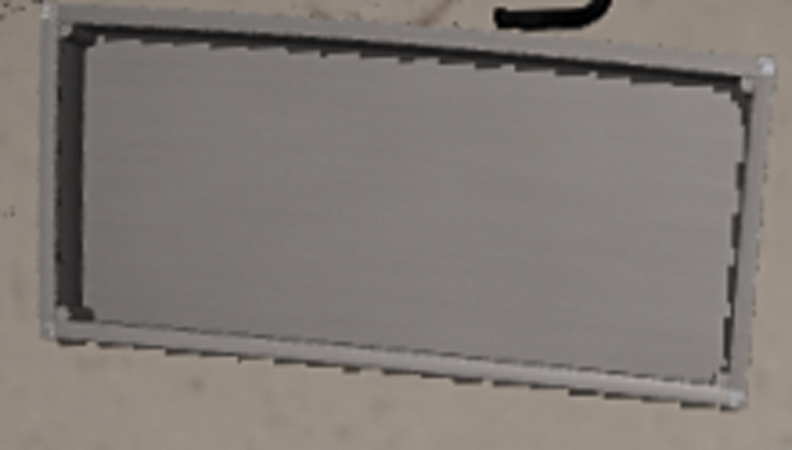

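```bash
python3 - <<'E'
from h import *
c=load('w1')
def m(name,off,s,pts,z):
    P=np.array([pt(c,off[0]+(x+.5)/s-.5,off[1]+(y+.5)/s-.5,z) for x,y in pts])
    d1=P[1]-P[0]; d2=P[2]-P[3]; e1=P[3]-P[0]; e2=P[2]-P[1]
    ang=lambda d: np.degrees(np.arctan2(-d[0],d[1])) # yaw of an axis along y
    print(name,'ctr',np.round(P.mean(0),1),'along y len',np.round([np.linalg.norm(d1),np.linalg.norm(d2)],1),'x len',np.round([np.linalg.norm(e1),np.linalg.norm(e2)],1),
     'yaw(y)',np.round([ang(-d1),ang(-d2)],1),'yaw(x)',np.round([np.degrees(np.arctan2(-e[1],-e[0])) for e in(e1,e2)],1))
# order: left far, right far, right near, left near
m('A',(130,145),7,[(87,108),(300,128),(298,302),(90,290)],34)
m('B',(255,145),7,[(58,125),(272,97),(297,277),(85,305)],34)
m('C',(368,160),7,[(118,125),(322,138),(298,308),(95,298)],34)
m('rack',(330,15),4.2,[(48,38),(760,78),(738,292),(38,265)],6)
m('tray',(10,0),3.6,[(45,5),(775,58),(742,405),(42,335)],18)
# top cam
c=load('top0')
m('rackT',(165,160),3.8,[(508,71),(768,71),(768,150),(508,150)],6)
m('trayT',(165,160),3.8,[(43,38),(337,68),(322,200),(28,168)],18)
E
```

```text
A ctr [460.7 151.4  34. ] along y len [39.2 38.9] x len [33.8 32.3] yaw(y) [-5.4 -3.2] yaw(x) [-3.9 -4.3]
B ctr [462.4  -5.2  34. ] along y len [38.6 38.9] x len [33.4 33.2] yaw(y) [7.9 8.1] yaw(x) [8.4 8.9]
C ctr [ 441.1 -157.1   34. ] along y len [38.4 38.8] x len [32.7 32.4] yaw(y) [-2.9 -2.4] yaw(x) [-2.8 -2.1]
rack ctr [ 613.2 -190.3    6. ] along y len [222.2 222.9] x len [65.1 64.7] yaw(y) [-0.2 -0.1] yaw(x) [-0.4  0.2]
tray ctr [608.9 197.7  18. ] along y len [258.7 258.2] x len [114.2 115.2] yaw(y) [-6.3 -6.5] yaw(x) [-6.6 -6.9]
rackT ctr [ 611.3 -188.9    6. ] along y len [222.2 221.5] x len [68.  67.9] yaw(y) [-0.3 -0.2] yaw(x) [-0.3 -0.9]
trayT ctr [604.9 200.1  18. ] along y len [254.2 253.1] x len [112.5 113.5] yaw(y) [-6.2 -6.4] yaw(x) [-5.8 -6.4]
```

Could be taken for the mounts: grey mounts at (161,171), (280,170) and (395,188), which match the aluminium plates and black rubber core; purple look-alike at (173,229); pink look-alike at (413,244). The close crops confirm the three grey ones, with measured size about 39 x 33 mm. I'll go to the middle mount (B) first.

```bash
python3 - <<'E'
from h import *
go(462.4,-5.2,60,8.3)
E
```

```text
t 1.95 pos [ 4.797e+02 -3.000e-01  3.600e+02] yaw 0.25 w 1.0004 F [-0.   0.6 -1. ]
 before-turn dp cm [-1.71  0.47 30.  ]  after-turn dp cm [-1.78  0.23 30.  ] twist [ 0.    0.04 -8.05]
```

apply_moves(dp=[[0,0,5],[-1.8,0.2,5],[0,0,6],[0,0,6],[0,0,5],[0,0,3],[0,0,0]], twist=[[0,0,-8],[0,0,0],[0,0,0],[0,0,0],[0,0,0],[0,0,0],[0,0,0]], fingers=[0,0.2,0.3,0.3,0.3,0.3,0.3], newtons=20)

```text
time_s: 2.82
eef_pos: [459.8, -7.4, 58.6]
tool_rot: [[0.99, 0.138, -0.005], [0.138, -0.99, 0.0], [-0.005, -0.001, -1.0]]
contact_force: [0.0, 0.4, 1.1]
width: 0.7
```

```bash
python3 - <<'E'
from h import *
go(462.4,-5.2,2,8.3); snap('wrist','w2')
E
```

```text
t 2.825 pos [459.8  -7.4  58.6] yaw 7.95 w 0.7001 F [0.  0.4 1.1]
 before-turn dp cm [ 0.31 -0.18  5.66]  after-turn dp cm [ 0.29 -0.18  5.66] twist [-0.05  0.3  -0.35]
```

View pics/w2.png

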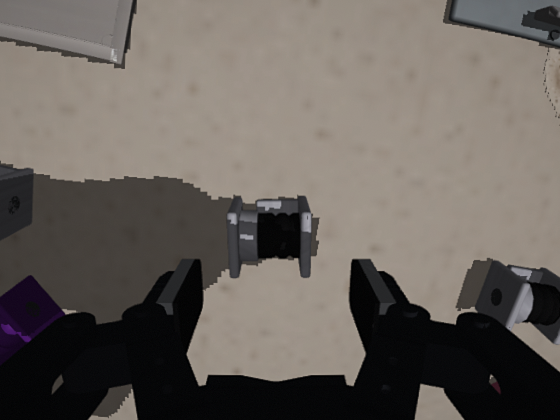

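```bash
python3 - <<'E'
from h import *
c=load('w2')
P=[pt(c,*p,34) for p in [(229,203),(310,202),(310,276),(231,277)]]
print(np.round(P,1),np.round(np.mean(P,0),1)); go(461.5,-6,2,8.3)
E
```

```text
[[480.9  16.4  34. ]
 [486.5 -20.4  34. ]
 [449.6 -26.6  34. ]
 [443.6  11.6  34. ]] [465.1  -4.8  34. ]
t 2.875 pos [461.2  -7.3  60. ] yaw 7.96 w 0.7002 F [0.5 0.5 0.9]
 before-turn dp cm [ 0.07 -0.12  5.8 ]  after-turn dp cm [ 0.05 -0.12  5.8 ] twist [-0.02  0.13 -0.34]
```

apply_moves(dp=[[0.2,-0.2,2.4],[0,0,2.2],[0,0,1.2],[0,0,0]], twist=[[0,0,0],[0,0,0],[0,0,0],[0,0,0]], fingers=[0.3,0.3,0.3,0.4], newtons=20)

```text
time_s: 3.38
eef_pos: [464.0, -4.4, 2.8]
tool_rot: [[0.99, 0.14, 0.0], [0.14, -0.99, -0.0], [0.0, 0.0, -1.0]]
contact_force: [-0.3, -0.5, 0.3]
width: 0.601
```

```bash
python3 - <<'E'
from h import *
go(463.5,-5,2,8.3); snap('wrist','w3')
E
```

```text
t 3.375 pos [464.   -4.4   2.8] yaw 8.02 w 0.6012 F [-0.3 -0.5  0.3]
 before-turn dp cm [-0.06  0.05  0.08]  after-turn dp cm [-0.06  0.05  0.08] twist [ 0.   -0.02 -0.28]
```

View pics/w3.png

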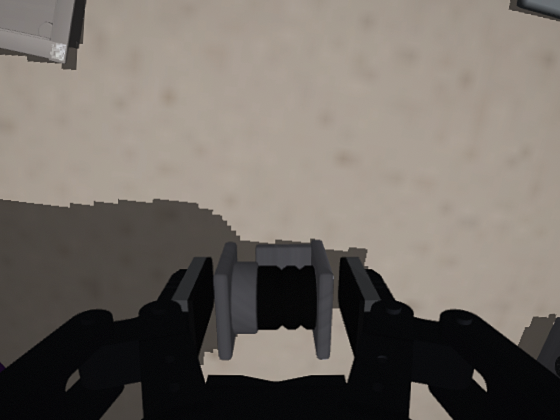

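apply_moves(dp=[[0,0,0],[0,0,0],[0,0,0],[0,0,0]], twist=[[0,0,0],[0,0,0],[0,0,0],[0,0,0]], fingers=[0.5,0.52,0.535,0.54], newtons=20)

```text
time_s: 3.92
eef_pos: [464.2, -4.2, 2.8]
tool_rot: [[0.99, 0.14, 0.001], [0.14, -0.99, -0.0], [0.001, 0.0, -1.0]]
contact_force: [0.1, -1.6, 6.5]
width: 0.462
```

apply_moves(dp=[[0,0,0],[0,0,0]], twist=[[0,0,0],[0,0,0]], fingers=[0.545,0.55])

```text
time_s: 4.18
eef_pos: [464.2, -4.5, 2.9]
tool_rot: [[0.99, 0.14, 0.001], [0.14, -0.99, -0.0], [0.001, 0.001, -1.0]]
contact_force: [-0.3, -3.7, 7.7]
width: 0.454
```

```bash
python3 - <<'E'
from h import *
go(463.5,-5,2,8.3); snap('wrist','w4')
E
```

```text
t 4.175 pos [464.2  -4.5   2.9] yaw 8.05 w 0.4539 F [-0.3 -3.7  7.7]
 before-turn dp cm [-0.08  0.04  0.09]  after-turn dp cm [-0.08  0.04  0.09] twist [ 0.03 -0.06 -0.25]
```

View pics/w4.png

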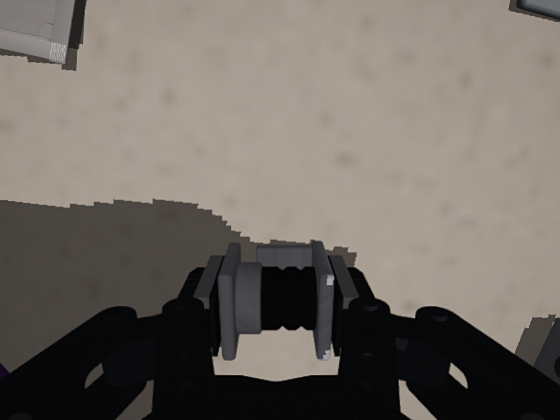

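apply_moves(dp=[[0,0,-1],[0,0,-2],[0,0,0],[0,0,0]], twist=[[0,0,0],[0,0,0],[0,0,0],[0,0,0]], fingers=[0.55,0.55,0.555,0.56])

```text
time_s: 4.72
eef_pos: [463.6, -4.0, 32.2]
tool_rot: [[0.99, 0.14, -0.0], [0.14, -0.99, 0.0], [-0.0, -0.0, -1.0]]
contact_force: [-0.5, -0.7, -0.4]
width: 0.443
```

apply_moves(dp=[[0,0,0],[0,0,0]], twist=[[0,0,0],[0,0,0]], fingers=[0.56,0.56])

```text
time_s: 4.97
eef_pos: [463.3, -4.1, 31.8]
tool_rot: [[0.99, 0.14, -0.001], [0.14, -0.99, 0.0], [-0.001, -0.0, -1.0]]
contact_force: [-0.5, -0.4, 0.2]
width: 0.442
```

```bash
python3 - <<'E'
from h import *
go(463.5,-5,2,8.3); snap('wrist','w5')
E
```

```text
t 4.975 pos [463.3  -4.1  31.8] yaw 8.04 w 0.4418 F [-0.5 -0.4  0.2]
 before-turn dp cm [0.01 0.09 2.98]  after-turn dp cm [0.   0.09 2.98] twist [-0.01  0.06 -0.26]
```

View pics/w5.png

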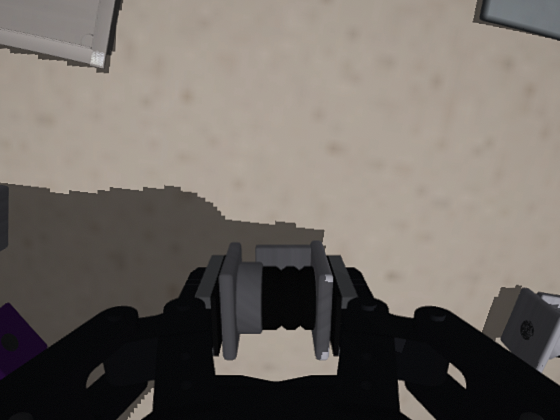

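apply_moves(dp=[[0,0,2.5],[0,0,0],[0,0,0]], twist=[[0,0,0],[0,0,0],[0,0,0]], fingers=[0.56,0.56,0.56], newtons=8)

```text
time_s: 5.4
eef_pos: [463.6, -4.1, 7.5]
tool_rot: [[0.99, 0.14, -0.001], [0.14, -0.99, 0.0], [-0.0, -0.0, -1.0]]
contact_force: [-0.3, 0.6, -0.8]
width: 0.441
```

apply_moves(dp=[[0,0,0.45],[0,0,0],[0,0,0],[0,0,0],[0,0,-4],[0,0,-5]], twist=[[0,0,0],[0,0,0],[0,0,0],[0,0,0],[0,0,0],[0,0,0]], fingers=[0.56,0.52,0.4,0.3,0.3,0.3], newtons=20)

```text
time_s: 6.15
eef_pos: [462.8, -4.1, 93.1]
tool_rot: [[0.99, 0.14, -0.003], [0.14, -0.99, 0.0], [-0.003, -0.0, -1.0]]
contact_force: [0.3, -0.1, -0.2]
width: 0.704
```

```bash
python3 - <<'E'
from h import *
go(441.1,-157.1,60,-2.6); snap('wrist','w6')
E
```

```text
t 6.15 pos [462.8  -4.1  93.1] yaw 8.04 w 0.7036 F [ 0.3 -0.1 -0.2]
 before-turn dp cm [-4.28 14.85  3.31]  after-turn dp cm [-1.47 15.38  3.31] twist [-1.000e-02  1.600e-01  1.064e+01]
```

View pics/w6.png

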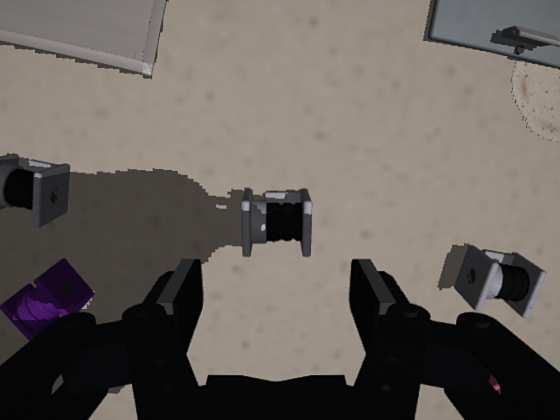

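apply_moves(dp=[[0,0,0],[-0.5,5.1,0],[-0.5,5.1,0],[-0.5,5.2,0],[0,0,3.3],[0,0,0]], twist=[[0,0,10.6],[0,0,0],[0,0,0],[0,0,0],[0,0,0],[0,0,0]], fingers=[0.3,0.3,0.3,0.3,0.3,0.3])

```text
time_s: 6.95
eef_pos: [440.1, -157.3, 58.5]
tool_rot: [[0.999, -0.046, -0.004], [-0.046, -0.999, 0.002], [-0.004, -0.001, -1.0]]
contact_force: [-0.2, -0.6, 0.3]
width: 0.698
```

```bash
python3 - <<'E'
from h import *
go(441.1,-157.1,2.5,-2.6); snap('wrist','w7')
E
```

```text
t 6.95 pos [ 440.1 -157.3   58.5] yaw -2.65 w 0.6984 F [-0.2 -0.6  0.3]
 before-turn dp cm [ 0.12 -0.01  5.6 ]  after-turn dp cm [ 0.1  -0.02  5.6 ] twist [-0.08  0.22 -0.05]
```

View pics/w7.png

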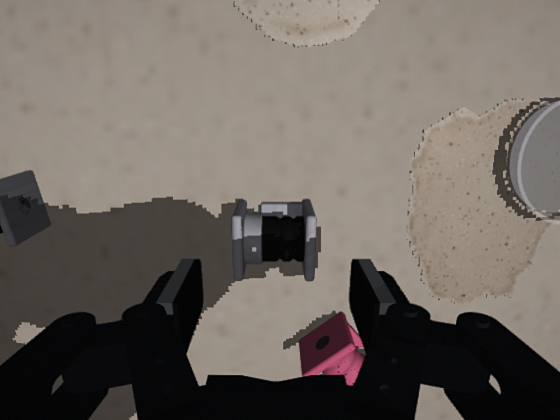

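apply_moves(dp=[[0.1,0,2.4],[0,0,2.2],[0,0,1.0],[0,0,0],[0,0,0]], twist=[[0,0,0],[0,0,0],[0,0,0],[0,0,0],[0,0,0]], fingers=[0.3,0.3,0.3,0.4,0.4])

```text
time_s: 7.62
eef_pos: [443.4, -157.3, 4.6]
tool_rot: [[0.999, -0.044, 0.001], [-0.044, -0.999, -0.0], [0.001, 0.0, -1.0]]
contact_force: [-0.3, -1.1, 0.6]
width: 0.599
```

apply_moves(dp=[[0,0,0],[0,0,0],[0,0,0],[0,0,0]], twist=[[0,0,0],[0,0,0],[0,0,0],[0,0,0]], fingers=[0.5,0.52,0.535,0.54])

```text
time_s: 8.12
eef_pos: [443.1, -157.6, 4.1]
tool_rot: [[0.999, -0.045, 0.001], [-0.045, -0.999, -0.0], [0.001, 0.0, -1.0]]
contact_force: [-0.1, -0.9, 5.5]
width: 0.462
```

apply_moves(dp=[[0,0,0],[0,0,0]], twist=[[0,0,0],[0,0,0]], fingers=[0.545,0.55])

```text
time_s: 8.38
eef_pos: [443.2, -157.8, 4.3]
tool_rot: [[0.999, -0.045, 0.001], [-0.045, -0.999, -0.001], [0.001, 0.001, -1.0]]
contact_force: [-1.3, -3.4, 6.4]
width: 0.452
```

apply_moves(dp=[[0,0,0],[0,0,0],[0,0,-3],[0,0,-5]], twist=[[0,0,0],[0,0,0],[0,0,0],[0,0,0]], fingers=[0.4,0.3,0.3,0.3])

```text
time_s: 8.88
eef_pos: [441.5, -156.7, 83.3]
tool_rot: [[0.999, -0.045, -0.004], [-0.045, -0.999, 0.002], [-0.004, -0.001, -1.0]]
contact_force: [0.3, -0.3, 0.1]
width: 0.701
```

```bash
python3 - <<'E'
from h import *
go(461.5,151.2,60,-4)
E
```

```text
t 8.875 pos [ 441.5 -156.7   83.3] yaw -2.55 w 0.7013 F [ 0.3 -0.3  0.1]
 before-turn dp cm [  0.64 -30.85   2.37]  after-turn dp cm [ -0.15 -30.86   2.33] twist [-0.08  0.24  1.45]
```

apply_moves(dp=[[0,-6,0],[0,-6,0],[0,-6,0],[0,-6,0],[0,-6,0],[-0.1,-0.8,2.3],[0,0,0]], twist=[[0,0,1.4],[0,0,0],[0,0,0],[0,0,0],[0,0,0],[0,0,0],[0,0,0]], fingers=[0.3,0.3,0.3,0.3,0.3,0.3,0.3])

```text
time_s: 9.75
eef_pos: [460.1, 150.7, 59.6]
tool_rot: [[0.998, -0.067, -0.003], [-0.067, -0.998, -0.001], [-0.003, 0.001, -1.0]]
contact_force: [0.3, -0.4, 0.3]
width: 0.697
```

```bash
python3 - <<'E'
from h import *
go(461.5,151.2,3,-4); snap('wrist','w8')
E
```

```text
t 9.75 pos [460.1 150.7  59.6] yaw -3.83 w 0.6972 F [ 0.3 -0.4  0.3]
 before-turn dp cm [ 0.15 -0.07  5.66]  after-turn dp cm [ 0.13 -0.06  5.66] twist [0.07 0.18 0.17]
```

View pics/w8.png

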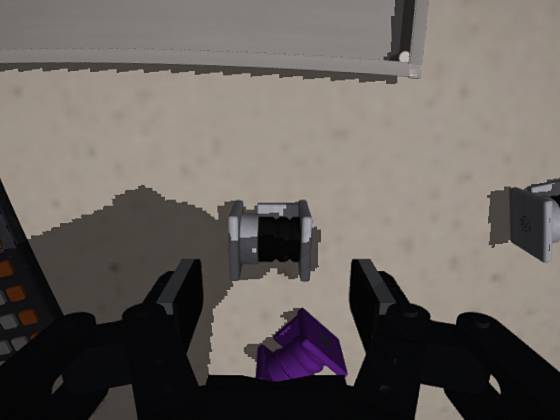

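apply_moves(dp=[[0.1,-0.2,2.4],[0,0,2.2],[0,0,1.0],[0,0,0],[0,0,0]], twist=[[0,0,0],[0,0,0],[0,0,0],[0,0,0],[0,0,0]], fingers=[0.3,0.3,0.3,0.4,0.4])

```text
time_s: 10.42
eef_pos: [463.3, 151.8, 5.6]
tool_rot: [[0.998, -0.07, 0.001], [-0.07, -0.998, 0.0], [0.001, -0.0, -1.0]]
contact_force: [0.9, 0.4, -0.4]
width: 0.599
```

apply_moves(dp=[[0,0,0],[0,0,0],[0,0,0],[0,0,0]], twist=[[0,0,0],[0,0,0],[0,0,0],[0,0,0]], fingers=[0.5,0.52,0.535,0.54])

```text
time_s: 10.92
eef_pos: [462.9, 152.1, 4.9]
tool_rot: [[0.998, -0.069, 0.0], [-0.069, -0.998, 0.0], [0.0, -0.0, -1.0]]
contact_force: [0.1, 0.1, 0.3]
width: 0.463
```

apply_moves(dp=[[0,0,0],[0,0,0]], twist=[[0,0,0],[0,0,0]], fingers=[0.545,0.55])

```text
time_s: 11.18
eef_pos: [462.8, 152.0, 4.9]
tool_rot: [[0.998, -0.069, 0.0], [-0.069, -0.998, -0.0], [0.0, 0.0, -1.0]]
contact_force: [-0.2, -0.8, 0.9]
width: 0.451
```

A's z-force stayed at about 0.9 N, against 7.7 N (B) and 6.4 N (C) at the same closure, so A looks soft. I'll confirm by squeezing it a little more.

apply_moves(dp=[[0,0,0],[0,0,0]], twist=[[0,0,0],[0,0,0]], fingers=[0.555,0.56])

```text
time_s: 11.42
eef_pos: [462.8, 151.9, 4.9]
tool_rot: [[0.998, -0.069, -0.0], [-0.069, -0.998, -0.0], [-0.0, 0.0, -1.0]]
contact_force: [1.3, -1.8, 3.0]
width: 0.443
```

apply_moves(dp=[[0,0,0],[0,0,0]], twist=[[0,0,0],[0,0,0]], fingers=[0.565,0.57])

```text
time_s: 11.68
eef_pos: [462.8, 151.9, 4.9]
tool_rot: [[0.998, -0.069, -0.0], [-0.069, -0.998, -0.0], [-0.0, 0.0, -1.0]]
contact_force: [-0.3, -2.0, 3.5]
width: 0.432
```

apply_moves(dp=[[0,0,0],[0,0,0],[0,0,0]], twist=[[0,0,0],[0,0,0],[0,0,0]], fingers=[0.575,0.58,0.58])

```text
time_s: 12.05
eef_pos: [462.8, 151.9, 4.9]
tool_rot: [[0.998, -0.069, -0.0], [-0.069, -0.998, -0.0], [-0.0, 0.0, -1.0]]
contact_force: [-0.6, -2.7, 5.0]
width: 0.423
```

apply_moves(dp=[[0,0,0],[0,0,0],[0,0,0]], twist=[[0,0,0],[0,0,0],[0,0,0]], fingers=[0.585,0.59,0.59])

```text
time_s: 12.42
eef_pos: [462.8, 151.9, 4.9]
tool_rot: [[0.998, -0.069, -0.0], [-0.069, -0.998, -0.0], [0.0, 0.0, -1.0]]
contact_force: [-0.4, -3.0, 5.6]
width: 0.406
```

```bash
python3 - <<'E'
from h import *
go(461.5,151.2,3,-4); snap('wrist','w9')
for i in range(3): read_camera('side'); s=state(); print(s['width'],s['contact_force'])
E
```

```text
t 12.425 pos [462.8 151.9   4.9] yaw -3.96 w 0.4063 F [-0.4 -3.   5.6]
 before-turn dp cm [-0.12  0.08  0.19]  after-turn dp cm [-0.12  0.08  0.19] twist [ 0.   -0.    0.04]
0.4133297785246248 [ 0.47190648 -3.52866249  5.03704844]
0.4116069499695859 [-0.01984657 -3.19835184  5.35923932]
0.412761631978314 [ 0.70913388 -2.84696861  4.83613443]
```

View pics/w9.png

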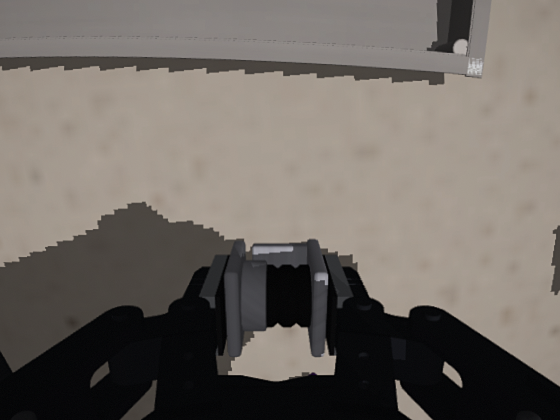

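Mount A gives 5 mm (35.0 mm opening) without any lag, so it's soft. B and C are firm. A goes to the tray.

apply_moves(dp=[[0,0,-1],[0,0,-3],[0,0,-3],[0,0,0]], twist=[[0,0,0],[0,0,0],[0,0,2.5],[0,0,0]], fingers=[0.59,0.59,0.59,0.59])

```text
time_s: 13.12
eef_pos: [464.3, 152.7, 76.9]
tool_rot: [[0.994, -0.112, 0.004], [-0.112, -0.994, 0.002], [0.004, -0.002, -1.0]]
contact_force: [0.6, -0.2, -0.5]
width: 0.413
```

```bash
python3 - <<'E'
from h import *
go(607.5,198,40,-6.5); snap('wrist','w10')
E
```

```text
t 13.125 pos [464.3 152.7  76.9] yaw -6.46 w 0.413 F [ 0.6 -0.2 -0.5]
 before-turn dp cm [13.71 -6.11  3.76]  after-turn dp cm [13.72 -6.12  3.69] twist [-0.11 -0.23  0.04]
```

View pics/w10.png

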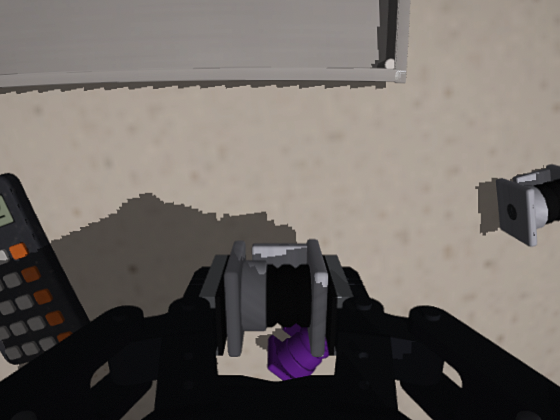

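The view shows the mount held between the pads, with the tray rim ahead, so I'll carry it over the tray.

apply_moves(dp=[[4.6,-2,0],[4.6,-2,0],[4.5,-2.1,0],[0,0,2.5],[0,0,2.5],[0,0,0]], twist=[[0,0,0],[0,0,0],[0,0,0],[0,0,0],[0,0,0],[0,0,0]], fingers=[0.59,0.59,0.59,0.59,0.59,0.59])

```text
time_s: 13.92
eef_pos: [603.1, 196.5, 21.4]
tool_rot: [[0.994, -0.112, -0.006], [-0.112, -0.994, -0.002], [-0.006, 0.002, -1.0]]
contact_force: [-0.2, 0.0, -1.7]
width: 0.412
```

```bash
python3 - <<'E'
from h import *
go(607.5,198,7,-6.5); snap('wrist','w11')
E
```

```text
t 13.925 pos [603.1 196.5  21.4] yaw -6.43 w 0.4119 F [-0.2  0.  -1.7]
 before-turn dp cm [ 0.43 -0.2   1.44]  after-turn dp cm [ 0.42 -0.2   1.44] twist [0.14 0.34 0.07]
```

View pics/w11.png

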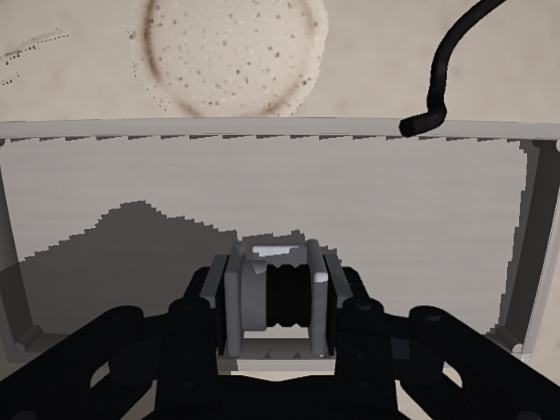

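apply_moves(dp=[[0,0,0],[0,0,0.9],[0,0,0.3],[0,0,0]], twist=[[0,0,0],[0,0,0],[0,0,0],[0,0,0]], fingers=[0.59,0.59,0.59,0.59])

```text
time_s: 14.48
eef_pos: [605.6, 197.2, 12.7]
tool_rot: [[0.994, -0.113, -0.0], [-0.113, -0.994, -0.0], [-0.0, 0.0, -1.0]]
contact_force: [0.5, -0.2, -0.3]
width: 0.411
```

apply_moves(dp=[[0,0,0.3],[0,0,0.1],[0,0,0.1],[0,0,0]], twist=[[0,0,0],[0,0,0],[0,0,0],[0,0,0]], fingers=[0.59,0.59,0.59,0.59])

```text
time_s: 14.98
eef_pos: [605.8, 197.2, 7.8]
tool_rot: [[0.994, -0.113, -0.0], [-0.113, -0.994, -0.0], [-0.0, 0.0, -1.0]]
contact_force: [-0.4, -0.2, -2.0]
width: 0.407
```

apply_moves(dp=[[0,0,0.1],[0,0,0],[0,0,0],[0,0,0],[0,0,0],[0,0,-3],[0,0,-5]], twist=[[0,0,0],[0,0,0],[0,0,0],[0,0,0],[0,0,0],[0,0,0],[0,0,0]], fingers=[0.59,0.58,0.55,0.45,0.3,0.3,0.3])

```text
time_s: 15.85
eef_pos: [604.4, 196.7, 86.0]
tool_rot: [[0.994, -0.113, -0.004], [-0.113, -0.994, -0.001], [-0.004, 0.002, -1.0]]
contact_force: [0.7, 0.5, 0.1]
width: 0.697
```

```bash
python3 - <<'E'
from h import *
go(465,-5,60,8.0); snap('wrist','w12')
E
```

```text
t 15.85 pos [604.4 196.7  86. ] yaw -6.46 w 0.697 F [0.7 0.5 0.1]
 before-turn dp cm [-11.57  21.61   2.67]  after-turn dp cm [-16.61  18.04   2.6 ] twist [  0.06   0.22 -14.46]
```

View pics/w12.png

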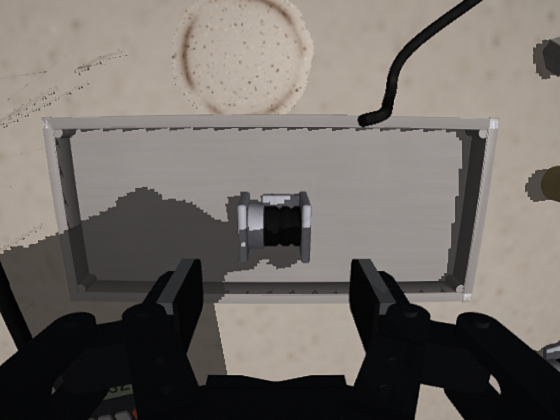

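apply_moves(dp=[[0,0,0],[0,0,0],[-3.3,3.6,0],[-3.3,3.6,0],[-3.3,3.6,0],[-3.3,3.6,0],[-3.4,3.6,0],[0,0,2.4],[0,0,0]], twist=[[0,0,-7.2],[0,0,-7.2],[0,0,0],[0,0,0],[0,0,0],[0,0,0],[0,0,0],[0,0,0],[0,0,0]], fingers=[0.3,0.3,0.3,0.3,0.3,0.3,0.3,0.3,0.3])

```text
time_s: 17.02
eef_pos: [465.4, -4.4, 62.1]
tool_rot: [[0.991, 0.137, -0.002], [0.137, -0.991, 0.0], [-0.002, -0.0, -1.0]]
contact_force: [-0.2, -0.8, 0.9]
width: 0.699
```

```bash
python3 - <<'E'
from h import *
go(465,-5,3,8.0); snap('wrist','w13')
E
```

```text
t 17.025 pos [465.4  -4.4  62.1] yaw 7.88 w 0.6994 F [-0.2 -0.8  0.9]
 before-turn dp cm [-0.03  0.06  5.91]  after-turn dp cm [-0.04  0.05  5.91] twist [-0.02  0.11 -0.12]
```

View pics/w13.png

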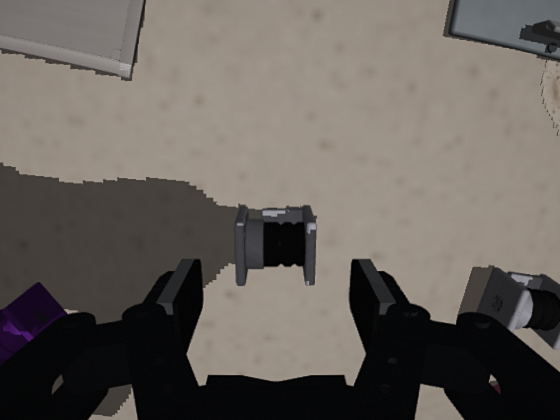

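apply_moves(dp=[[-0.1,0,2.4],[0,0,2.2],[0,0,1.2],[0,0,0],[0,0,0]], twist=[[0,0,0],[0,0,0],[0,0,0],[0,0,0],[0,0,0]], fingers=[0.3,0.3,0.3,0.4,0.5])

```text
time_s: 17.7
eef_pos: [465.8, -4.0, 5.4]
tool_rot: [[0.99, 0.138, 0.001], [0.138, -0.99, -0.0], [0.001, 0.0, -1.0]]
contact_force: [0.4, 0.3, -0.3]
width: 0.501
```

apply_moves(dp=[[0,0,0],[0,0,0],[0,0,0],[0,0,0]], twist=[[0,0,0],[0,0,0],[0,0,0],[0,0,0]], fingers=[0.52,0.535,0.545,0.55])

```text
time_s: 18.2
eef_pos: [465.9, -4.5, 5.5]
tool_rot: [[0.99, 0.138, 0.001], [0.138, -0.99, -0.0], [0.001, 0.001, -1.0]]
contact_force: [-0.6, -3.2, 7.3]
width: 0.452
```

apply_moves(dp=[[0,0,-1],[0,0,-3],[0,0,-3],[0,0,0],[0,0,0]], twist=[[0,0,0],[0,0,0],[0,0,0],[0,0,8],[0,0,0]], fingers=[0.55,0.55,0.55,0.55,0.55])

```text
time_s: 18.82
eef_pos: [465.3, -4.1, 75.5]
tool_rot: [[1.0, 0.0, 0.001], [0.0, -1.0, 0.0], [0.001, -0.0, -1.0]]
contact_force: [-0.0, -0.4, -1.3]
width: 0.449
```

```bash
python3 - <<'E'
from h import *
go(613,-135,50,-0.2); snap('wrist','w14')
E
```

```text
t 18.825 pos [465.3  -4.1  75.5] yaw 0.0 w 0.449 F [-0.  -0.4 -1.3]
 before-turn dp cm [14.76 13.09  2.57]  after-turn dp cm [14.81 13.04  2.55] twist [-0.   -0.05  0.2 ]
```

View pics/w14.png

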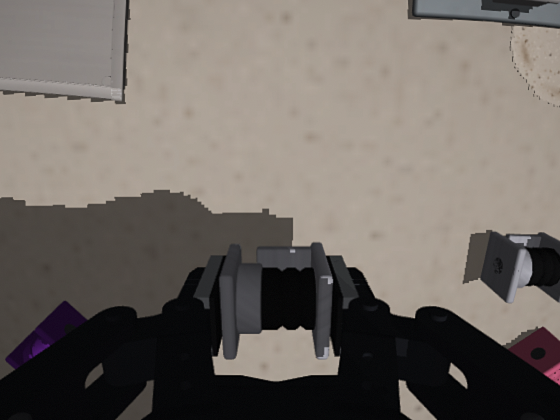

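```bash
python3 - <<'E'
from h import *
c=load('w14'); im=c['image']
cv2.imwrite('pics/g.png',cv2.resize(im[225:375,190:370],None,fx=4,fy=4,interpolation=cv2.INTER_CUBIC))
E
```

```text
(no output)
```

View pics/g.png

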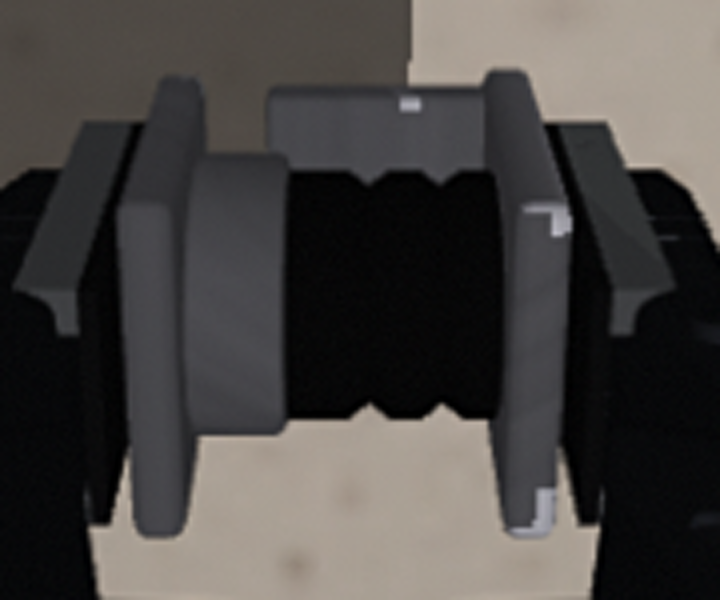

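apply_moves(dp=[[4.9,4.3,0],[4.9,4.3,0],[4.9,4.3,0],[0,0,0],[0,0,0]], twist=[[0,0,0],[0,0,0],[0,0,0.2],[0,0,0],[0,0,0]], fingers=[0.55,0.55,0.55,0.55,0.55])

```text
time_s: 19.5
eef_pos: [604.8, -127.8, 73.7]
tool_rot: [[1.0, -0.003, -0.003], [-0.003, -1.0, 0.001], [-0.003, -0.001, -1.0]]
contact_force: [0.1, 0.5, -0.6]
width: 0.452
```

```bash
python3 - <<'E'
from h import *
go(613,-135,50,-0.2); snap('wrist','w15')
E
```

```text
t 19.5 pos [ 604.8 -127.8   73.7] yaw -0.2 w 0.4523 F [ 0.1  0.5 -0.6]
 before-turn dp cm [0.83 0.72 2.37]  after-turn dp cm [0.82 0.71 2.37] twist [-0.04  0.16 -0.  ]
```

View pics/w15.png

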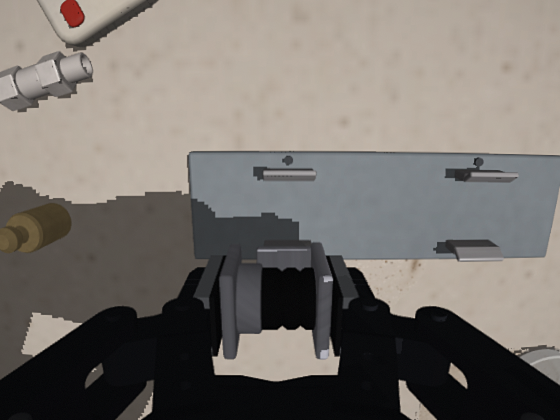

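```bash
python3 - <<'E'
from h import *
c=load('w14')
P=np.array([pt(c,190+(x+.5)/4-.5,225+(y+.5)/4-.5,104) for x,y in [(118,205),(570,205),(555,535),(133,535)]])
print(np.round(P,1),P.mean(0)-[465.3,-4.1,104])
c=load('w15'); im=c['image']
cv2.imwrite('pics/g2.png',cv2.resize(im[140:270,180:360],None,fx=4.4,fy=4.4,interpolation=cv2.INTER_CUBIC))
cv2.imwrite('pics/g3.png',cv2.resize(im[140:270,380:560],None,fx=4.4,fy=4.4,interpolation=cv2.INTER_CUBIC))
for x,y in [(613.2,-190.3)]:
  for q in [(-33,-112),(33,-112),(33,112),(-33,112)]: print(np.round(proj(c,(x+q[0],y+q[1],6)),1))
E
```

```text
[[478.9  14.  104. ]
 [478.9 -23.7 104. ]
 [445.8 -24.  104. ]
 [445.8  14.2 104. ]] [-2.96020013 -0.75413594  0.        ]
[546.1 258.3]
[566.2 156. ]
[185.8 153.6]
[193.2 262. ]
```

View pics/g2.png

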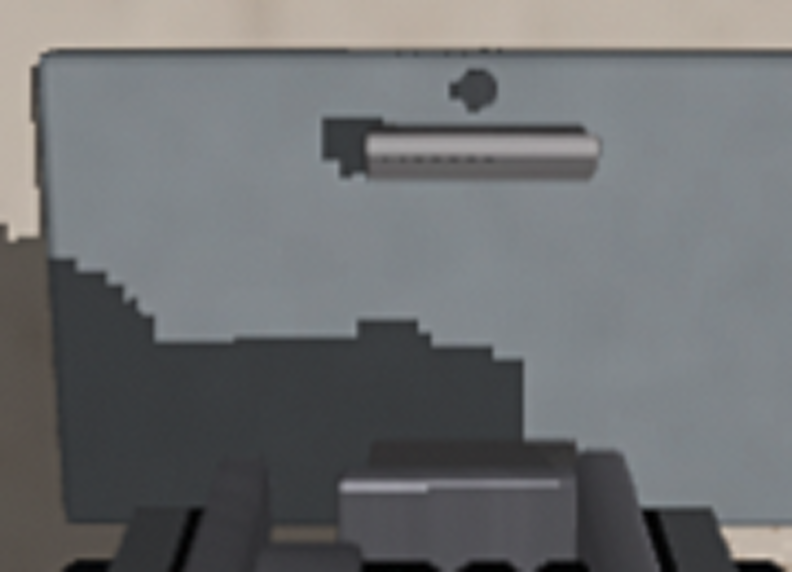

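View pics/g3.png

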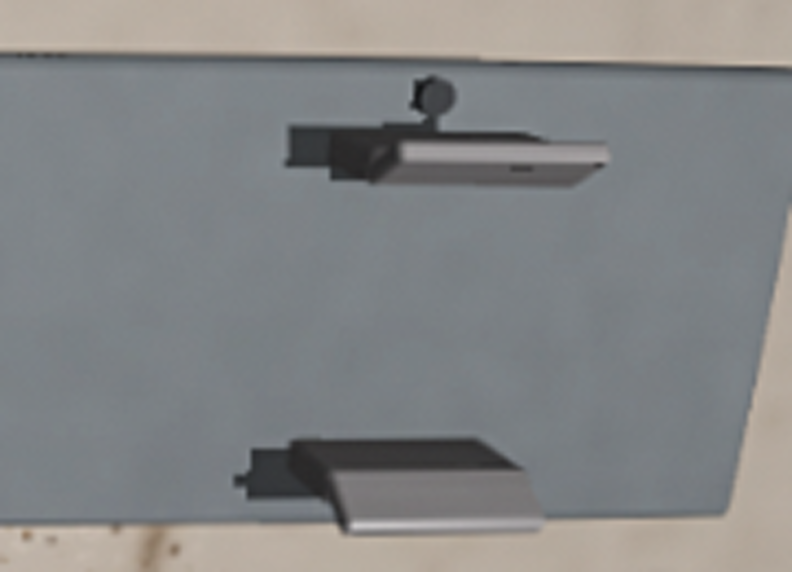

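```bash
python3 - <<'E'
from h import *
c=load('w15'); print(np.round(c['cam_to_world'],3))
o=lambda ox,x,y:(ox+(x+.5)/4.4-.5,140+(y+.5)/4.4-.5)
L=[o(180,45,55),o(180,66,520)]; R=[o(380,727,515)]
for p in L+R: print(np.round(pt(c,*p,6),1))
# far edge/near edge at centre
for p in [o(180,760,50),o(180,780,520),o(380,20,55),o(380,100,522)]: print('edge',np.round(pt(c,*p,6),1))
# seat2 fence bases? inner lower edge of fences: far fence inner face bottom hidden; top lip line z=26
for p in [o(380,400,150),o(380,608,150),o(380,350,530),o(380,543,528)]: print('lip z26',np.round(pt(c,*p,26),1))
for p in [o(180,368,140),o(180,600,140)]: print('s1 far lip z26',np.round(pt(c,*p,26),1))
for p in [o(180,368,180),o(180,590,180)]: print('s1 far lipbase z19',np.round(pt(c,*p,19),1))
E
```

```text
[[-3.00000e-03  9.61000e-01  2.76000e-01  6.74494e+02]
 [-1.00000e+00 -3.00000e-03 -1.00000e-03 -1.28784e+02]
 [ 0.00000e+00 -2.76000e-01  9.61000e-01  2.15571e+02]
 [ 0.00000e+00  0.00000e+00  0.00000e+00  1.00000e+00]]
[647.  -80.7   6. ]
[583.  -79.4   6. ]
[ 581.4 -301.1    6. ]
edge [ 647.4 -171.6    6. ]
edge [ 582.7 -177.9    6. ]
edge [ 646.8 -189.7    6. ]
edge [ 582.1 -206.     6. ]
lip z26 [ 638.5 -231.2   26. ]
lip z26 [ 638.8 -258.2   26. ]
lip z26 [ 589.3 -231.7   26. ]
lip z26 [ 589.1 -258.2   26. ]
s1 far lip z26 [ 639.5 -122.4   26. ]
s1 far lip z26 [ 639.5 -149.3   26. ]
s1 far lipbase z19 [ 633.3 -122.1   19. ]
s1 far lipbase z19 [ 633.3 -149.    19. ]
```

apply_moves(dp=[[0.5,0.2,1.5],[0,0,1.5],[0,0,0],[0,0,0],[0,0,0]], twist=[[0,0,0],[0,0,0],[0,0,0],[0,0,0],[0,0,0]], fingers=[0.55,0.55,0.55,0.55,0.55])

```text
time_s: 20.18
eef_pos: [611.3, -130.0, 45.2]
tool_rot: [[1.0, -0.004, 0.001], [-0.004, -1.0, -0.0], [0.001, 0.0, -1.0]]
contact_force: [-0.1, 0.4, -0.6]
width: 0.453
```

```bash
python3 - <<'E'
from h import *
go(617.5,-135,40,-0.2); c=snap('wrist','w16'); snap('side','s16')
im=c['image']
cv2.imwrite('pics/g4.png',cv2.resize(im[150:370,180:380],None,fx=2.7,fy=2.7,interpolation=cv2.INTER_CUBIC))
s=load('s16')['image']; cv2.imwrite('pics/g5.png',cv2.resize(s[200:320,260:400],None,fx=5,fy=5,interpolation=cv2.INTER_CUBIC))
E
```

```text
t 20.175 pos [ 611.3 -130.    45.2] yaw -0.25 w 0.4528 F [-0.1  0.4 -0.6]
 before-turn dp cm [0.62 0.5  0.52]  after-turn dp cm [0.62 0.5  0.52] twist [ 0.01 -0.04 -0.05]
```

View pics/g4.png

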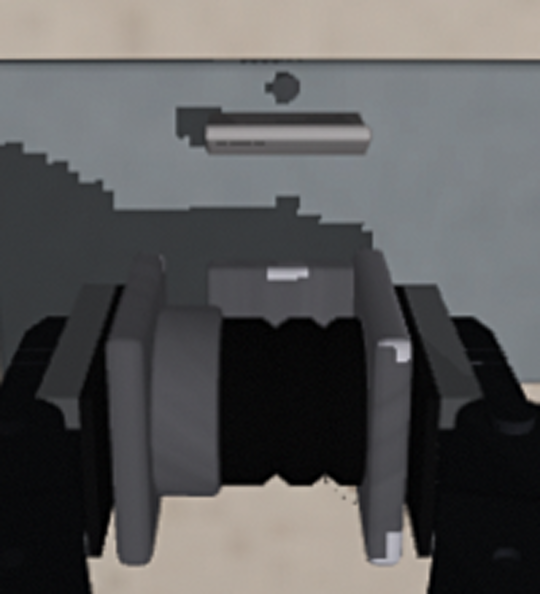

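View pics/g5.png

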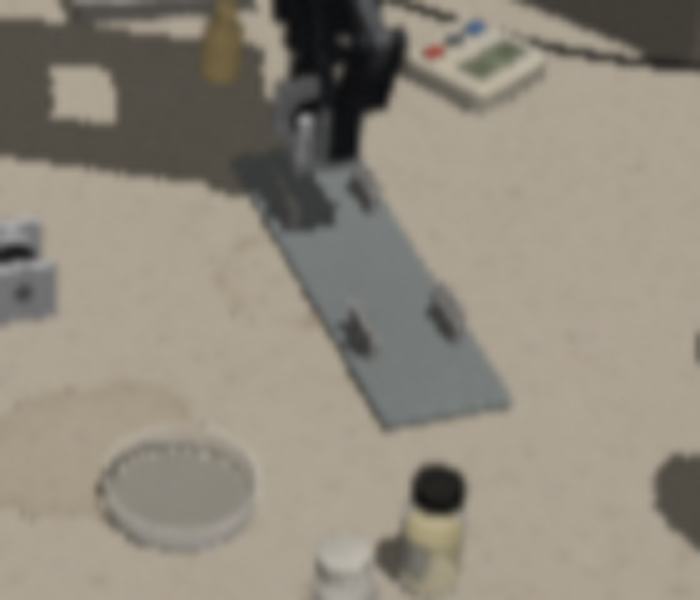

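```bash
python3 - <<'E'
from h import *
c=load('w16')
o=lambda x,y:(180+(x+.5)/2.7-.5,150+(y+.5)/2.7-.5)
P=np.array([pt(c,*o(*p),73.7) for p in [(107,342),(408,342),(400,560),(118,560)]]); print(np.round(P,1),np.round(P.mean(0),1))
print('lip',[np.round(pt(c,*o(x,127),26),1) for x in(205,372)],'edge',np.round(pt(c,*o(285,62),6),1))
for i in range(2): read_camera('top')
go(617.5,-135.5,40,-0.2)
E
```

```text
[[ 624.8 -112.    73.7]
 [ 624.6 -149.2   73.7]
 [ 592.3 -149.5   73.7]
 [ 592.5 -111.8   73.7]] [ 608.6 -130.6   73.7]
lip [array([ 640.1, -122. ,   26. ]), array([ 640. , -149.4,   26. ])] edge [ 647.1 -135.6    6. ]
t 20.375 pos [ 611.3 -130.1   45.2] yaw -0.26 w 0.4513 F [-0.8 -0.  -1. ]
 before-turn dp cm [0.63 0.54 0.52]  after-turn dp cm [0.63 0.54 0.52] twist [ 0.01 -0.04 -0.06]
```

apply_moves(dp=[[0.5,0.5,0],[0,0,0],[0,0,1],[0,0,0.5],[0,0,0]], twist=[[0,0,0],[0,0,0],[0,0,0],[0,0,0],[0,0,0]], fingers=[0.55,0.55,0.55,0.55,0.55])

```text
time_s: 21.0
eef_pos: [615.3, -134.8, 28.9]
tool_rot: [[1.0, -0.005, -0.002], [-0.005, -1.0, 0.0], [-0.002, -0.0, -1.0]]
contact_force: [0.3, 0.1, -0.9]
width: 0.454
```

```bash
python3 - <<'E'
from h import *
go(617,-135.5,12,-0.2); c=snap('wrist','w17')
im=c['image']
cv2.imwrite('pics/g6.png',cv2.resize(im[150:370,180:380],None,fx=2.7,fy=2.7,interpolation=cv2.INTER_CUBIC))
E
```

```text
t 21.0 pos [ 615.3 -134.8   28.9] yaw -0.26 w 0.454 F [ 0.3  0.1 -0.9]
 before-turn dp cm [0.17 0.07 1.69]  after-turn dp cm [0.17 0.07 1.69] twist [-0.02  0.1  -0.06]
```

View pics/g6.png

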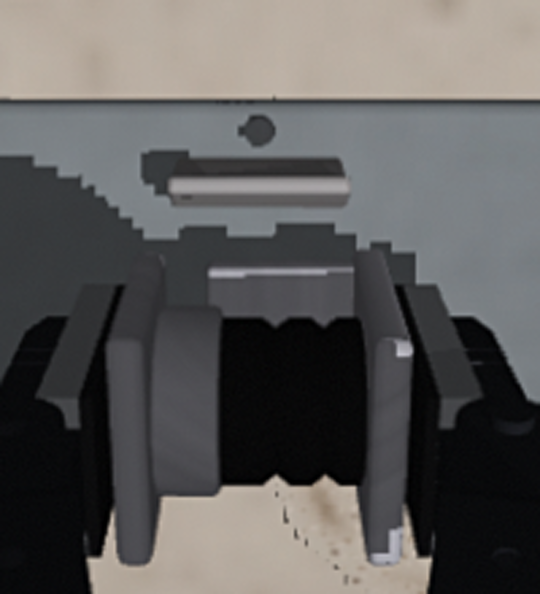

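```bash
python3 - <<'E'
from h import *
c=load('w17')
o=lambda x,y:(180+(x+.5)/2.7-.5,150+(y+.5)/2.7-.5)
P=np.array([pt(c,*o(*p),57.4) for p in [(107,342),(408,342),(400,560),(118,560)]]); print(np.round(P.mean(0),1))
print('lip',[np.round(pt(c,*o(x,180),26),1) for x in(168,350)],'edge',np.round(pt(c,*o(285,101),6),1))
# mount +x face bottom edge of plates: plate far-bottom corner z=23.4
print('plate far bottom',[np.round(pt(c,*o(*p),23.4),1) for p in [(150,255),(370,252)]])
E
```

```text
[ 612.6 -135.5   57.4]
lip [array([ 640. , -122.1,   26. ]), array([ 639.9, -149.3,   26. ])] edge [ 647.5 -140.     6. ]
plate far bottom [array([ 627. , -118.6,   23.4]), array([ 627.4, -152.9,   23.4])]
```

apply_moves(dp=[[0.3,0,0],[0,0,0.3],[0,0,0.3],[0,0,0]], twist=[[0,0,0],[0,0,0],[0,0,0],[0,0,0]], fingers=[0.55,0.55,0.55,0.55])

```text
time_s: 21.55
eef_pos: [618.7, -134.9, 23.5]
tool_rot: [[1.0, -0.005, -0.001], [-0.005, -1.0, 0.0], [-0.001, -0.0, -1.0]]
contact_force: [-0.6, 1.3, -0.7]
width: 0.451
```

apply_moves(dp=[[0,0,0.3],[0,0,0.2],[0,0,0]], twist=[[0,0,0],[0,0,0],[0,0,0]], fingers=[0.55,0.55,0.55])

```text
time_s: 21.92
eef_pos: [618.9, -135.0, 18.6]
tool_rot: [[1.0, -0.005, -0.0], [-0.005, -1.0, 0.0], [-0.0, -0.0, -1.0]]
contact_force: [-0.2, 0.3, -0.9]
width: 0.454
```

apply_moves(dp=[[0,0,0.2],[0,0,0.2],[0,0,0.1],[0,0,0]], twist=[[0,0,0],[0,0,0],[0,0,0],[0,0,0]], fingers=[0.55,0.55,0.55,0.55])

```text
time_s: 22.42
eef_pos: [618.9, -135.0, 13.7]
tool_rot: [[1.0, -0.005, -0.0], [-0.005, -1.0, 0.0], [-0.0, -0.0, -1.0]]
contact_force: [-0.5, 0.0, -0.2]
width: 0.453
```

apply_moves(dp=[[0,0,0.1],[0,0,0.05],[0,0,0]], twist=[[0,0,0],[0,0,0],[0,0,0]], fingers=[0.55,0.55,0.55])

```text
time_s: 22.8
eef_pos: [619.0, -135.0, 12.3]
tool_rot: [[1.0, -0.005, -0.0], [-0.005, -1.0, 0.0], [-0.0, -0.0, -1.0]]
contact_force: [-0.6, 1.0, -0.3]
width: 0.457
```

apply_moves(dp=[[0,0,0.06],[0,0,0],[0,0,0],[0,0,0],[0,0,0],[0,0,0]], twist=[[0,0,0],[0,0,0],[0,0,0],[0,0,0],[0,0,0],[0,0,0]], fingers=[0.55,0.55,0.535,0.52,0.45,0.35])

```text
time_s: 23.55
eef_pos: [619.1, -135.0, 11.8]
tool_rot: [[1.0, -0.005, 0.0], [-0.005, -1.0, -0.0], [0.0, 0.0, -1.0]]
contact_force: [0.5, 0.1, -0.6]
width: 0.644
```

apply_moves(dp=[[0,0,-3],[0,0,-4],[0,0,0]], twist=[[0,0,0],[0,0,0],[0,0,0]], fingers=[0.3,0.3,0.3])

```text
time_s: 23.92
eef_pos: [621.4, -135.6, 85.0]
tool_rot: [[1.0, -0.005, 0.006], [-0.005, -1.0, -0.001], [0.006, 0.001, -1.0]]
contact_force: [-0.3, 0.5, -0.1]
width: 0.7
```

```bash
python3 - <<'E'
from h import *
go(443,-157.5,60,-2.6); c=snap('wrist','w18')
E
```

```text
t 23.925 pos [ 621.4 -135.6   85. ] yaw -0.26 w 0.7004 F [-0.3  0.5 -0.1]
 before-turn dp cm [-17.85   2.27   2.4 ]  after-turn dp cm [-17.72   3.     2.5 ] twist [ 0.07 -0.35  2.34]
```

View pics/w18.png

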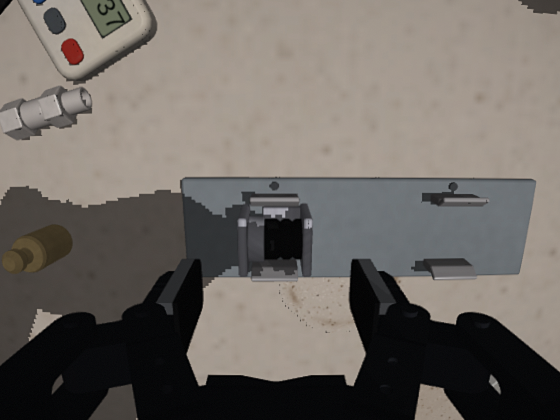

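apply_moves(dp=[[-5.9,1,0],[-5.9,1,0],[-5.9,1,0],[0,0,2.4],[0,0,0]], twist=[[0,0,2.3],[0,0,0],[0,0,0],[0,0,0],[0,0,0]], fingers=[0.3,0.3,0.3,0.3,0.3])

```text
time_s: 24.6
eef_pos: [439.4, -159.0, 56.2]
tool_rot: [[0.999, -0.045, -0.004], [-0.045, -0.999, 0.002], [-0.004, -0.001, -1.0]]
contact_force: [-0.2, -0.1, 0.2]
width: 0.698
```

```bash
python3 - <<'E'
from h import *
go(443,-157.5,4,-2.6); c=snap('wrist','w19')
E
```

```text
t 24.6 pos [ 439.4 -159.    56.2] yaw -2.6 w 0.698 F [-0.2 -0.1  0.2]
 before-turn dp cm [ 0.38 -0.16  5.22]  after-turn dp cm [ 0.36 -0.17  5.22] twist [-0.08  0.22 -0.  ]
```

View pics/w19.png

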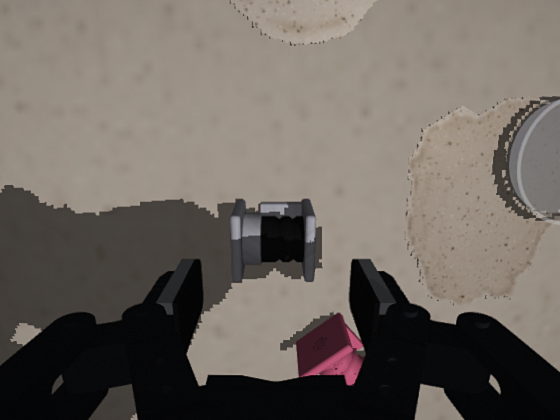

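apply_moves(dp=[[0.2,-0.1,2.4],[0,0,2.0],[0,0,0.7],[0,0,0],[0,0,0]], twist=[[0,0,0],[0,0,0],[0,0,0],[0,0,0],[0,0,0]], fingers=[0.3,0.3,0.3,0.4,0.5])

```text
time_s: 25.28
eef_pos: [443.9, -158.7, 7.3]
tool_rot: [[0.999, -0.044, 0.001], [-0.044, -0.999, -0.0], [0.001, 0.0, -1.0]]
contact_force: [0.3, -0.2, -0.2]
width: 0.501
```

apply_moves(dp=[[0,0,0],[0,0,0],[0,0,0],[0,0,0]], twist=[[0,0,0],[0,0,0],[0,0,0],[0,0,0]], fingers=[0.52,0.535,0.545,0.55])

```text
time_s: 25.78
eef_pos: [443.7, -159.1, 7.4]
tool_rot: [[0.999, -0.045, 0.001], [-0.045, -0.999, -0.001], [0.001, 0.001, -1.0]]
contact_force: [-1.2, -1.6, 7.4]
width: 0.451
```

apply_moves(dp=[[0,0,-1],[0,0,-3],[0,0,-3],[0,0,0],[0,0,0]], twist=[[0,0,0],[0,0,0],[0,0,-2.4],[0,0,0],[0,0,0]], fingers=[0.55,0.55,0.55,0.55,0.55])

```text
time_s: 26.4
eef_pos: [442.9, -158.4, 76.6]
tool_rot: [[1.0, -0.003, -0.0], [-0.003, -1.0, 0.0], [-0.0, -0.0, -1.0]]
contact_force: [0.3, -0.6, -1.4]
width: 0.452
```

```bash
python3 - <<'E'
from h import *
go(619,-245,50,-0.2)
E
```

```text
t 26.4 pos [ 442.9 -158.4   76.6] yaw -0.19 w 0.4524 F [ 0.3 -0.6 -1.4]
 before-turn dp cm [17.64  8.6   2.65]  after-turn dp cm [17.64  8.6   2.66] twist [-0.01  0.01  0.01]
```

apply_moves(dp=[[4.4,2.1,0],[4.4,2.1,0],[4.4,2.2,0],[4.4,2.2,0],[0,0,1.5],[0,0,1.5],[0,0,0],[0,0,0]], twist=[[0,0,0],[0,0,0],[0,0,0],[0,0,0],[0,0,0],[0,0,0],[0,0,0],[0,0,0]], fingers=[0.55,0.55,0.55,0.55,0.55,0.55,0.55,0.55])

```text
time_s: 27.4
eef_pos: [618.2, -244.6, 46.4]
tool_rot: [[1.0, -0.003, -0.001], [-0.003, -1.0, 0.0], [-0.001, -0.0, -1.0]]
contact_force: [-0.1, 0.2, -0.9]
width: 0.45
```

```bash
python3 - <<'E'
from h import *
read_camera('top')
go(619,-245,50,-0.2); c=snap('wrist','w20')
cv2.imwrite('pics/g7.png',cv2.resize(c['image'][150:370,180:380],None,fx=2.7,fy=2.7,interpolation=cv2.INTER_CUBIC))
E
```

```text
t 27.45 pos [ 618.7 -244.8   47. ] yaw -0.15 w 0.4506 F [ 0.4  0.8 -0.6]
 before-turn dp cm [ 0.03  0.02 -0.3 ]  after-turn dp cm [ 0.03  0.02 -0.3 ] twist [-0.    0.    0.05]
```

View pics/w20.png

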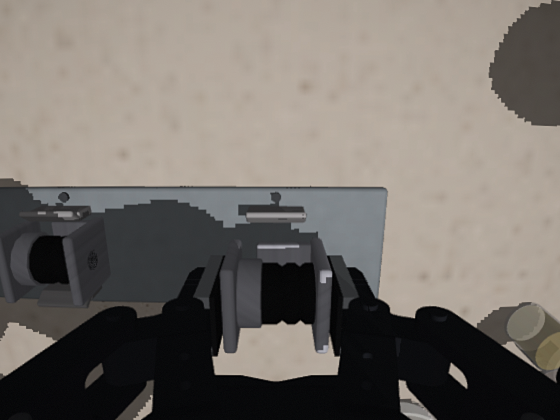

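View pics/g7.png

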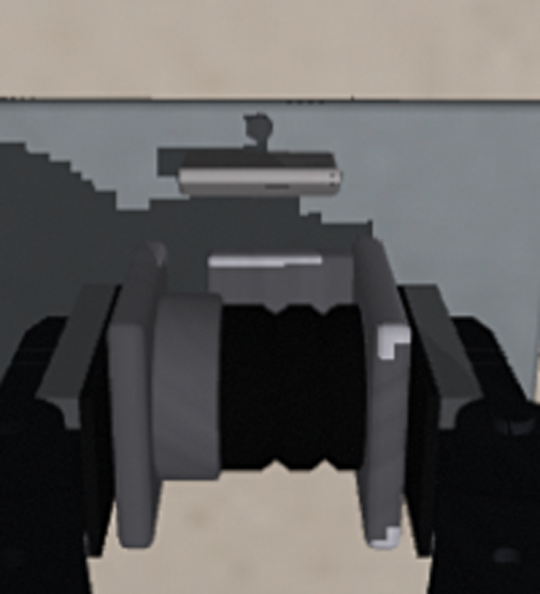

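```bash
python3 - <<'E'
from h import *
c=load('w20')
o=lambda x,y:(180+(x+.5)/2.7-.5,150+(y+.5)/2.7-.5)
P=np.array([pt(c,*o(*p),73.6) for p in [(109,325),(408,325),(400,545),(118,545)]]); print(np.round(P,1),np.round(P.mean(0),1))
print('lip',[np.round(pt(c,*o(x,171),26),1) for x in(178,343)],'edge',np.round(pt(c,*o(285,101),6),1))
E
```

```text
[[ 633.6 -226.9   73.6]
 [ 633.5 -264.2   73.6]
 [ 600.7 -264.6   73.6]
 [ 600.8 -226.5   73.6]] [ 617.2 -245.5   73.6]
lip [array([ 639.4, -232.1,   26. ]), array([ 639.3, -259.7,   26. ])] edge [ 646.8 -250.5    6. ]
```

apply_moves(dp=[[-0.15,0.05,0.5],[0,0,0.8],[0,0,0.4],[0,0,0.3],[0,0,0]], twist=[[0,0,0],[0,0,0],[0,0,0],[0,0,0],[0,0,0]], fingers=[0.55,0.55,0.55,0.55,0.55])

```text
time_s: 28.12
eef_pos: [617.3, -245.4, 26.3]
tool_rot: [[1.0, -0.003, -0.001], [-0.003, -1.0, 0.0], [-0.001, -0.0, -1.0]]
contact_force: [-0.1, 0.3, -1.8]
width: 0.456
```

apply_moves(dp=[[0,0,0.3],[0,0,0.3],[0,0,0.1],[0,0,0]], twist=[[0,0,0],[0,0,0],[0,0,0],[0,0,0]], fingers=[0.55,0.55,0.55,0.55])

```text
time_s: 28.62
eef_pos: [617.5, -245.5, 19.6]
tool_rot: [[1.0, -0.003, -0.0], [-0.003, -1.0, 0.0], [-0.0, -0.0, -1.0]]
contact_force: [1.0, 0.7, -0.9]
width: 0.448
```

Between the fences with no side force. Lowering the last 6 mm.

apply_moves(dp=[[0,0,0.2],[0,0,0.2],[0,0,0.1],[0,0,0]], twist=[[0,0,0],[0,0,0],[0,0,0],[0,0,0]], fingers=[0.55,0.55,0.55,0.55])

```text
time_s: 29.12
eef_pos: [617.4, -245.5, 14.6]
tool_rot: [[1.0, -0.003, -0.0], [-0.003, -1.0, 0.0], [-0.0, -0.0, -1.0]]
contact_force: [0.1, -0.0, -0.8]
width: 0.449
```

apply_moves(dp=[[0,0,0.1],[0,0,0],[0,0,0],[0,0,0]], twist=[[0,0,0],[0,0,0],[0,0,0],[0,0,0]], fingers=[0.55,0.55,0.55,0.55])

```text
time_s: 29.62
eef_pos: [617.5, -245.5, 13.8]
tool_rot: [[1.0, -0.003, 0.0], [-0.003, -1.0, 0.0], [0.0, -0.0, -1.0]]
contact_force: [-0.5, 0.0, -1.0]
width: 0.451
```

apply_moves(dp=[[0,0,0.05],[0,0,0],[0,0,0],[0,0,0],[0,0,0],[0,0,0],[0,0,-3],[0,0,-4],[-4,-2,-5],[0,0,0]], twist=[[0,0,0],[0,0,0],[0,0,0],[0,0,0],[0,0,0],[0,0,0],[0,0,0],[0,0,0],[0,0,0],[0,0,0]], fingers=[0.55,0.55,0.535,0.52,0.45,0.35,0.3,0.3,0.3,0.3])

```text
time_s: 30.88
eef_pos: [580.3, -226.6, 133.4]
tool_rot: [[1.0, -0.003, 0.004], [-0.003, -1.0, -0.002], [0.004, 0.002, -1.0]]
contact_force: [0.5, 0.6, -0.7]
width: 0.705
```

```bash
python3 - <<'E'
from h import *
go(619,-245,50,-0.2); c=snap('wrist','w21'); s=snap('side','s21'); t=snap('top','t21')
cv2.imwrite('pics/g8.png',cv2.resize(s['image'][140:310,190:370],None,fx=3.5,fy=3.5,interpolation=cv2.INTER_CUBIC))
cv2.imwrite('pics/g9.png',cv2.resize(t['image'][130:290,130:430],None,fx=2.6,fy=2.6,interpolation=cv2.INTER_CUBIC))
E
```

```text
t 30.875 pos [ 580.3 -226.6  133.4] yaw -0.15 w 0.7046 F [ 0.5  0.6 -0.7]
 before-turn dp cm [3.85 1.82 8.35]  after-turn dp cm [3.88 1.83 8.34] twist [ 0.09 -0.22  0.05]
```

View pics/w21.png

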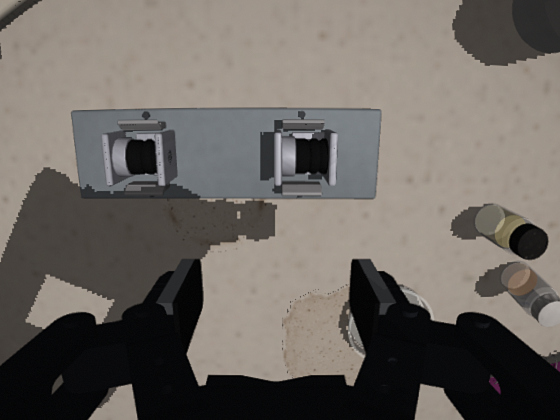

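View pics/g8.png

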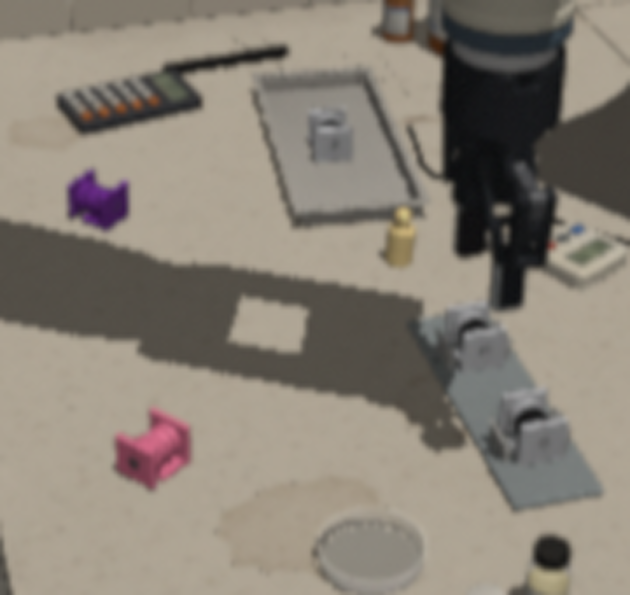

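View pics/g9.png

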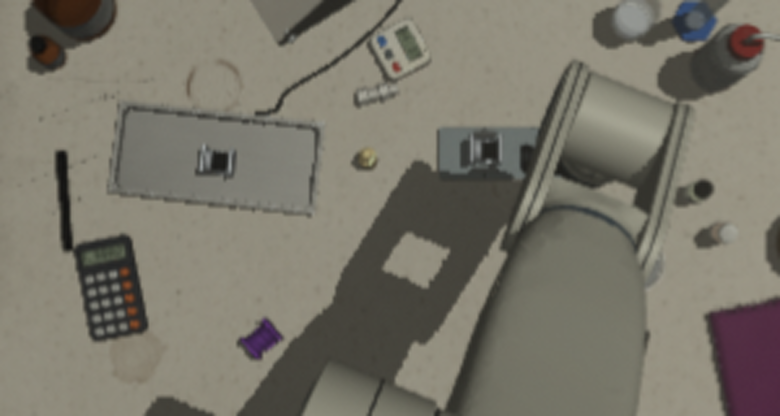

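```bash
python3 - <<'E'
from h import *
c=load('w21')
cv2.imwrite('pics/g10.png',cv2.resize(c['image'][100:205,65:390],None,fx=2.4,fy=2.4,interpolation=cv2.INTER_CUBIC))
s=load('s21')
cv2.imwrite('pics/g11.png',cv2.resize(s['image'][220:290,300:370],None,fx=8,fy=8,interpolation=cv2.INTER_CUBIC))
E
```

```text
(no output)
```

View pics/g10.png

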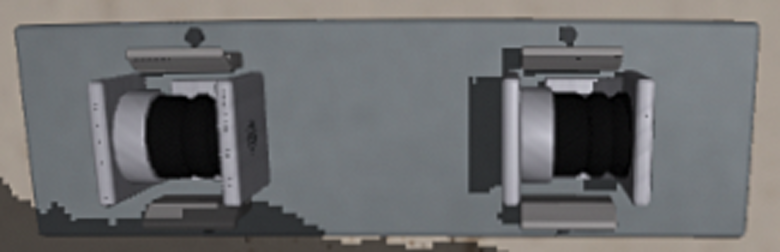

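View pics/g11.png

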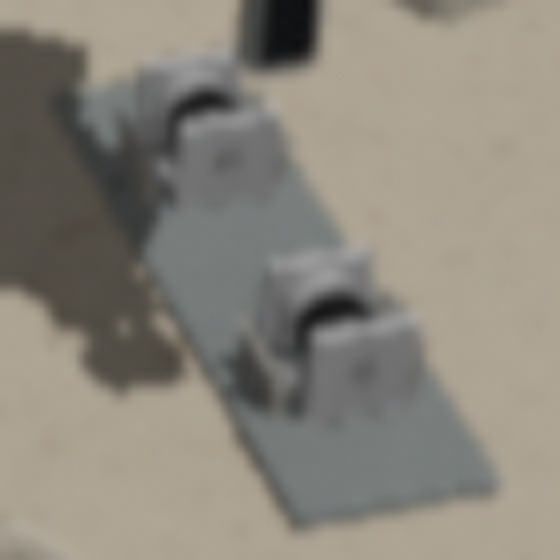

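```bash
python3 - <<'E'
from h import *
print(state()['time_s'],hand_in())
E
```

```text
the job is handed in; nothing more can be done
31.025 None
```

I placed all three mounts and handed the job in at 31.0 s. It gave no verdict.

**Feel test:** I squeezed each mount between the fingers with the closure limited by position. The gripper can't be set below 20 N, and an 8 N request changed nothing.

| Mount | Vertical reaction at 0.55 closure | Further squeeze | Result |
|---|---|---|---|
| Left | about 1 N | gave 5 mm (35 mm opening) without stalling | soft |
| Middle | about 7.5 N, same on a second squeeze | not squeezed to its limit | firm |
| Right | about 6.4 to 7.4 N over two squeezes | not squeezed to its limit | firm |

- **Firm results are indirect:** grip force can't be read, so I called the middle and right mounts firm from the vertical reaction at the same closure. The soft mount's reaction rose to about 5 N when squeezed further, a little more than I expected.
- **Placing:** the soft mount is near the middle of the tray. The middle mount went into the seat nearer the tray and the right one into the far seat. Neither met a noticeable side force going in.

**Last checks:** the final wrist and side pictures show both firm mounts upright and aligned between their fences, and the soft one upright in the tray. The gripper was clear and touching nothing. The bystanders and look-alikes visible in those pictures looked unmoved, but I did not measure them.

Camera estimates of the mounts and the rack disagreed by 2 to 3 mm in x, which is within the calibration error plus the fences' play.

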